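# Weigh the battery pack on the spring balance

### The arm

A 7-joint arm with a two-finger parallel gripper is mounted at the origin on the work surface. World frame = base frame: x ahead of the robot, y to its left, z up, the work surface at z = 0. Lengths are in m, angles in rad, forces in N, time in s.
With the tool pointing down it reaches from about 0.4 to 0.85 m from the base axis. Payload 4.5 kg.
Tool frame: the origin (TCP) lies at the very end of the fingers, on their centre line; the grasp point (between the pads) lies 19 mm behind it (r.pinch_z is the distance from the TCP to the grasp point, in m); x points along the fingers, y is the direction in which the jaws open and shut, and the axes are right-handed (so a half turn about x gives the same grasp; the last joint's range is limited). The gripper opens to 88 mm and grips with 3 to 60 N. Pads are 18 mm wide; open, the fingers measure 123 mm over their backs; the gripper's body (75 mm by 187 mm) begins 45 mm behind the grasp point.
Start: joints at [1.205, 0.689, -0.195, 1.565, 0.157, 0.902, -0.215], TCP at [0.243, -0.576, 0.239] pointing down, gripper open.
Joint ranges: [-3.01, 3.01], [-0.46, 2.08], [-1.47, 1.51], [0.13, 2.56], [-1, 4.14], [0.04, 2.09], [-2.66, 2.66]. Speed limits (rad/s): [2.57, 2.57, 3.14, 3.14, 3.14, 3.14, 3.14].

### API

Orientations are given as a unit quaternion [x, y, z, w].
In Python, from plant import telemetry, cams, job, r gives the robot as it stands.
- The arm moves only by the tool send_rows, never from a script. Its argument "commands" is one flat list of numbers, 7 for each row, row after row: the shift along the world's x, y, z as a fraction of full scale, then the turn, a rotation vector about the world's x, y, z as a fraction of full scale, then the closure, from 0 (fully open) to 1 (shut). In form: [dx, dy, dz, wx, wy, wz, claw, dx, dy, dz, wx, wy, wz, claw, ...]. A call has 1 to 12 rows; each row shifts and turns the pose as measured when the row begins; what a row does not reach is not made up. Full scale, the value 1, is 250 mm for a shift and 90 degrees for a turn. A row lasts 1/10 s, in which the tool goes at most 50 mm and 8.59 degrees, less where a joint would pass 70% of its speed; a pose out of reach is approached as far as the arm can. A call with a number of a shift or a turn outside -1 to 1 is refused whole. A call with a gripper value outside its range is refused whole. The fingers move at their own pace and stop on an object; "newtons" is the grip in N (left out, the last holds). Time passes only in rows, so rows that do not move let the fingers close. It gives the time, the measured TCP pose, the force and the opening at its end, in the units of the state.
- telemetry.get_state(): the state, without advancing time (a new reading comes with each control period).
- cams.snapshot(name): name is "scene" or "side" or "wrist"; returns a dict with "image" (400x640x3 uint8, blue, green, red), "intrinsics" (3x3 intrinsics, pixels), "world_to_cam" (4x4, takes a point from world to camera coordinates). Camera axes: x right, y down, z forward; pixel columns grow to the right and rows downward; lengths in m; the calibration is good to about 2 mm. The wrist camera is an equidistant fisheye: a pixel r from the principal point sees the ray r / f radians off the axis. A picture is of the moment at which its call begins. There is no depth.
- job.finish_job(): hands the job in, once; it reports no verdict.
The state is a dict: "clock": time; "q": joint angles; "qd": joint speeds; "joint_torque": joint torques, N m; "tool_pos": TCP position; "eef_rot": TCP orientation; "contact_force": force on the tool from outside, world axes, zero at the start; "moment": the same for the moment, N m; "opening": opening from 0.0 (shut) to 1.0 (fully open).
Only numpy, scipy, OpenCV 4.12 (cv2) and the standard library are available. Lean on these libraries where they do the work, as an engineer would, in place of code of your own. Each camera call takes 0.05 s, during which the arm holds its last target.

### The job

Take the green battery pack out of the open carry case and hang it by its wire bail on the hook of the spring balance. Ease its weight onto the hook slowly, so that the pointer creeps down and does not jump, neither on the way nor when you let go; take your hand away only when the balance carries the whole weight, and leave the pack hanging still. Do not strain the hook or disturb anything else on the table.

Things in the scene. Friction and masses are not known exactly. Their poses are not given: they have to be found in the camera images.
- pack: Upright green battery pack, black end caps, box 44 (x) by 56 (y) by 120 (z) mm, rigid wire bail on top. Origin: centre of its underside, z up. Weight unknown, 0.2 to 0.8 kg, centre of mass about 62 mm up. Stands 31 mm deep in one of two foam pockets of the case, 3 mm play, -x face roughly to the robot. Gripped across y, 70 mm up, hand leaning back 35-45 deg to -x, it clears the balance.
- pack_bail (a point): Centre of the wire at the peak of the pack's bail, 175 mm above the pack's underside; axes as the pack's. The bail is an arch of 6 mm wire in the pack's y-z plane: legs at y = +-22 mm, falling 4 mm over 12 mm to each side of the peak; free window under the peak 52 mm high, 38 mm wide. The hook goes through it along the pack's x.
- scale: Spring balance on a fixed gallows stand. Base plate 180 x 190 x 10 mm; 18 mm post, 620 mm tall, at x = 85, y = +80 mm; arm at 605 mm; white balance body 20 (x) by 40 (y) mm, 388 to 566 mm high, with slot, ticks and red pointer on both faces; hook below it. Origin: on the table under the hook's axis, z up. The mouth of the hook looks to -x, roughly to the robot.
- scale_hook (a joint): How far hook and pointer are pulled down, in m, positive down: 0 unloaded, 0.12 at the last mark (1 kg), stop at 0.125. Sprung, 82 N/m lightly damped (3 N s/m): it sinks 12 mm per 0.1 kg. It slides vertically only and does not swing. A pointer that moves faster than 0.08 m/s has jumped; the balance bears up to 15 N.
- hook_seat (a point): Where the centre of the bail wire rests in the hook, 310 mm above the table unloaded; moves with the hook; axes as scale. Hook: J of 6 mm wire in the x-z plane, underside 9 mm below the seat, mouth 24 mm wide centred on the seat, tip on -x to 21 mm above the seat, stem on +x, bending in over the seat from 48 mm up. Bring the wire over the tip 30 to 38 mm above the seat, then down.
- case: Aluminium carry case, open, fixed: tray 220 (x) by 330 (y) by 60 (z) mm, 4 mm walls, black foam with top at 41 mm and two pockets at x = 0, y = -78 and +78 mm, their floor 10 mm above the table; one holds the pack, the other the tuner. Lid hinged on the far (+x) side and laid back flat on the table. Twin latches and handle on the -x side. Origin: centre of the tray's underside, z up.
- tuner: Bystander in the case's other pocket: grey antenna tuner 44 by 56 by 62 mm with two black knobs on top. Origin: centre of its underside.
- radio: Bystander: yellow handheld radio 34 by 58 by 115 mm with an 85 mm black aerial, loose in a clear acrylic stand at the back. Origin: centre of its underside.
- hex_set: Bystander: hex keys in a red plastic holder, 30 by 100 mm, 80 mm high, loose. Origin: centre of its underside.
- screwdriver: Bystander: loose screwdriver with orange handle, lying along its x axis.
- mug: Bystander: white mug, 80 mm wide, 92 mm high. Origin: centre of its underside.
Things that resemble listed ones, but are neither listed nor needed, are in the scene too. Several things have the shape of the pack; the one meant has the colours described above.

How it is judged:
By the outcome, as a careful person would: the job done as asked, in the order asked, and still so for the second after the job is handed in, with the robot touching nothing.
It also fails if it takes over 61 s, if anything falls off the work surface, if the arm or the gripper's body presses on something with over 40 N, if the wrist force passes 120 N, or if a joint passes its speed limit or range.

## Working session

There is one attempt and no reset: what is moved stays moved. The work goes in short steps, Python scripts to look and compute and a tool call to move; the robot and the scene stay as the last step left them, time stands still between calls to the robot, and variables do not carry over. Pictures are saved under pics/ and viewed, and the job is handed in when it is done.

Besides the shell and the picture viewer there is one more tool, called after "Call:" as a command line: name --argument value ..., lists and objects as JSON in quotes. send_rows: Moves the arm, as the interface text tells. Its arguments: {"type":"object","properties":{"commands":{"type":"array"},"newtons":{"type":"number"}},"required":["commands"]}

```bash
ls; mkdir -p pics; python3 - <<'E'
from plant import telemetry, cams, job, r
import cv2
print(telemetry.get_state(), r.pinch_z)
for n in ["scene","side","wrist"]:
    s=cams.snapshot(n); cv2.imwrite(f"pics/{n}0.png",s["image"]); print(n,s["intrinsics"].tolist(),s["world_to_cam"].round(4).tolist())
E
```

```text
pics
{'clock': 0.0, 'q': array([ 1.20478737,  0.68999406, -0.194524  ,  1.56634413,  0.15731481,
        0.90248328, -0.21511193]), 'qd': array([ 4.85870924e-04,  9.32763329e-04, -3.64460555e-04,  7.93470364e-04,
       -1.34177992e-04,  3.77591884e-05, -8.17195218e-04]), 'joint_torque': array([ 8.17318451e-04, -5.27563834e+01, -1.26690131e+00, -1.53428346e+01,
       -5.28004928e-02,  6.67666522e-03,  1.34150887e-04]), 'tool_pos': array([ 0.24298781, -0.57514743,  0.23790397]), 'eef_rot': array([-0.69284321, -0.14106971,  0.69319393, -0.1398206 ]), 'contact_force': array([-0.76925371,  0.02094639,  0.18867398]), 'moment': array([ 0.00646395, -0.01271961,  0.06246447]), 'opening': 0.999633429767648} 0.0187
scene [[453.8750350576174, 0.0, 319.0428970622599], [0.0, 453.8750350576174, 201.2622600743076], [0.0, 0.0, 1.0]] [[-0.7243, 0.6892, -0.018, 0.4121], [0.5002, 0.5073, -0.7017, -0.0615], [-0.4745, -0.5173, -0.7122, 1.4128], [0.0, 0.0, 0.0, 1.0]]
side [[496.5110654211233, 0.0, 315.5357827187232], [0.0, 496.5110654211233, 205.8312319344321], [0.0, 0.0, 1.0]] [[-0.6912, -0.7226, 0.0028, 0.3077], [-0.4661, 0.4429, -0.7659, 0.4051], [0.5522, -0.5307, -0.6429, 1.2119], [0.0, 0.0, 0.0, 1.0]]
wrist [[309.70691628693146, 0.0, 318.2576119824389], [0.0, 309.70691628693146, 200.09870973241274], [0.0, 0.0, 1.0]] [[0.3905, -0.9206, -0.0005, -0.6242], [-0.8735, -0.3707, 0.3156, -0.0431], [-0.2907, -0.1228, -0.9489, 0.3896], [0.0, 0.0, 0.0, 1.0]]
```

View pics/scene0.png

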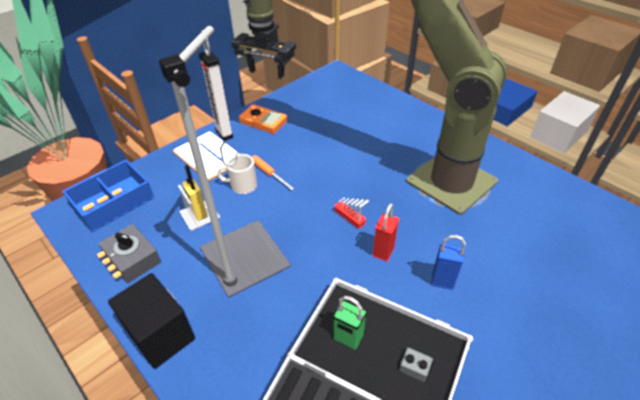

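View pics/side0.png

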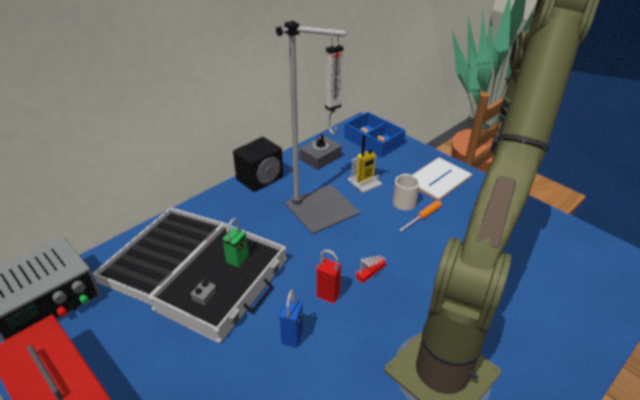

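View pics/wrist0.png

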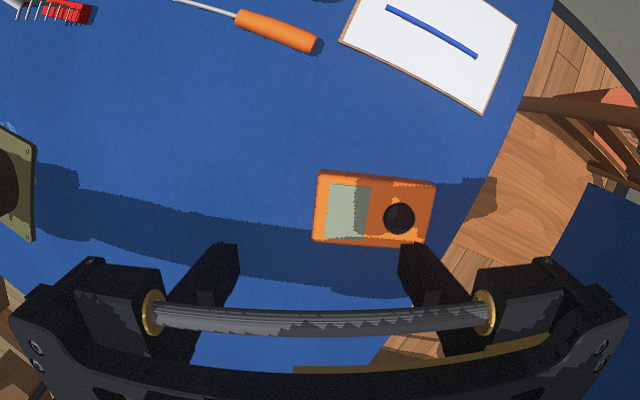

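The scene has three pack-shaped things: green at scene (350,322) / side (235,247), red at scene (386,238), and blue at scene (448,262). The green one in the case matches the description. I'll check it in close crops.

```bash
python3 - <<'E'
import cv2
s=cv2.imread("pics/scene0.png"); d=cv2.imread("pics/side0.png")
def c(im,x,y,w,h,k,n): cv2.imwrite(n,cv2.resize(im[y:y+h,x:x+w],None,fx=k,fy=k,interpolation=cv2.INTER_CUBIC))
c(s,310,280,100,75,8,"pics/a1.png"); c(d,200,205,80,75,8,"pics/a2.png")
c(s,190,20,60,130,4.5,"pics/a3.png"); c(d,300,20,66,130,4.5,"pics/a4.png")
c(s,190,215,110,85,7,"pics/a5.png"); c(d,275,175,100,65,7,"pics/a6.png")
E
python3 -c "
from plant import r
print([a for a in dir(r) if a[0]!='_'])"
```

```text
['Unreachable', 'pinch_z']
```

View pics/a1.png

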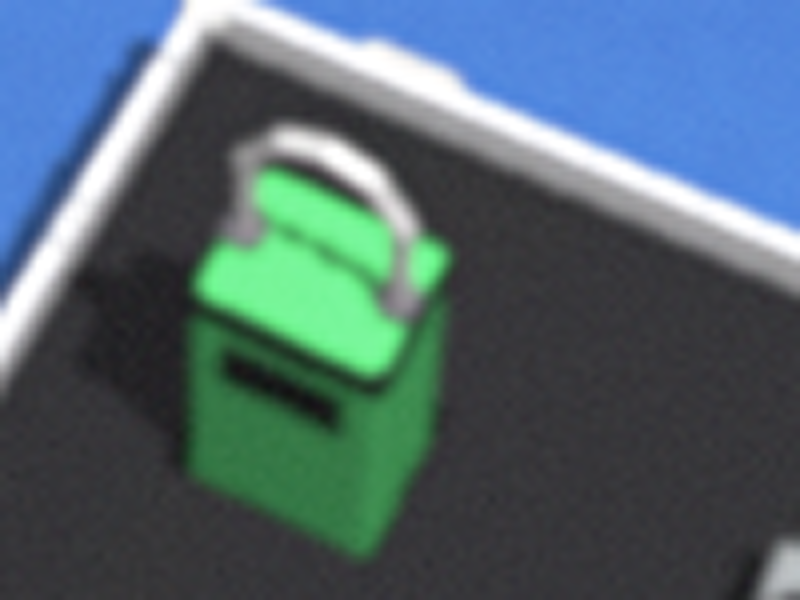

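View pics/a2.png

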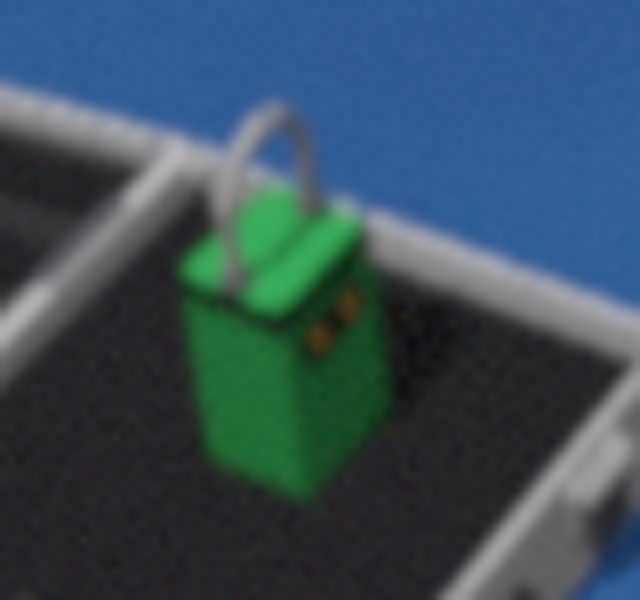

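View pics/a3.png

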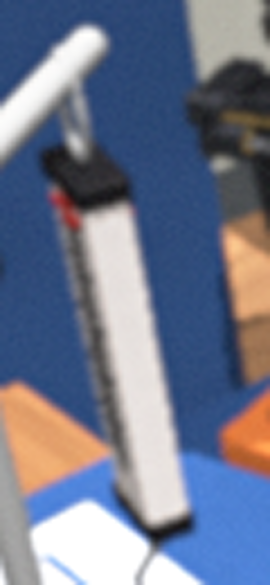

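View pics/a4.png

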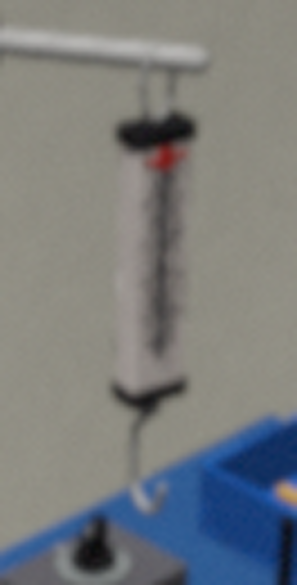

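View pics/a5.png

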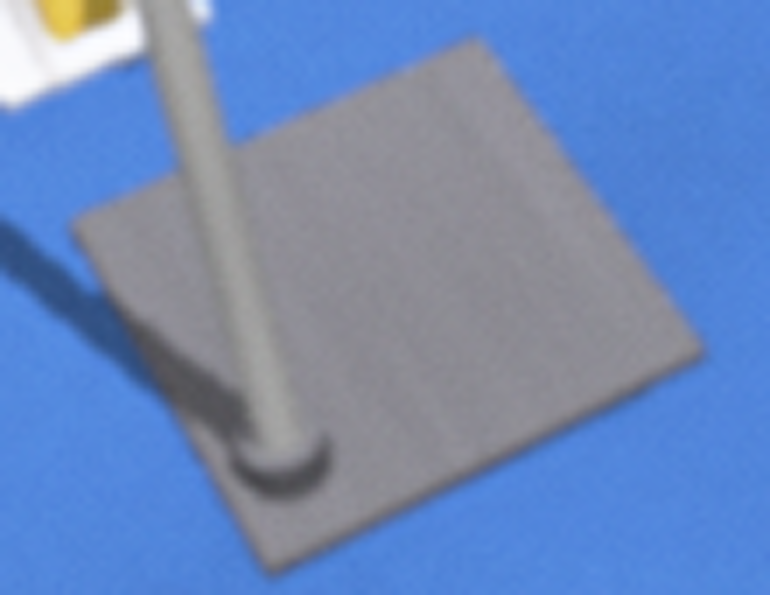

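View pics/a6.png

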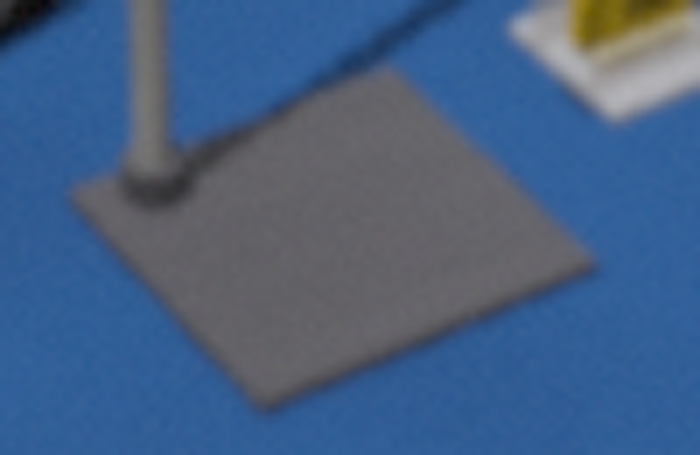

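```bash
cat > geo.py <<'E'
import numpy as np
CAM={'scene':(np.array([[453.875,0,319.043],[0,453.875,201.262],[0,0,1]]),np.array([[-0.7243,0.6892,-0.018,0.4121],[0.5002,0.5073,-0.7017,-0.0615],[-0.4745,-0.5173,-0.7122,1.4128]])),
'side':(np.array([[496.511,0,315.536],[0,496.511,205.831],[0,0,1]]),np.array([[-0.6912,-0.7226,0.0028,0.3077],[-0.4661,0.4429,-0.7659,0.4051],[0.5522,-0.5307,-0.6429,1.2119]]))}
def proj(c,P):
    K,T=CAM[c]; P=np.atleast_2d(P); X=P@T[:,:3].T+T[:,3]; u=X@K.T; return u[:,:2]/u[:,2:]
def onplane(c,uv,z):
    K,T=CAM[c]; R=T[:,:3]; C=-np.linalg.solve(R,T[:,3]); d=np.linalg.solve(R,np.linalg.solve(K,[*uv,1])); return C+d*(z-C[2])/d[2]
def tri(us):
    A=[];b=[]
    for c,uv in us:
        K,T=CAM[c];Q=K@T
        for i in (0,1): A.append(uv[i]*Q[2,:3]-Q[i,:3]); b.append(Q[i,3]-uv[i]*Q[2,3])
    x,res,_,_=np.linalg.lstsq(np.array(A),np.array(b),rcond=None); return x
def place(p,L):
    c,s=np.cos(p[2]),np.sin(p[2]); L=np.atleast_2d(L); return np.c_[p[0]+c*L[:,0]-s*L[:,1],p[1]+s*L[:,0]+c*L[:,1],L[:,2]]
E
python3 - <<'E'
from geo import *
from scipy.optimize import least_squares
cs=lambda x,y:(310+(x+.5)/8-.5,280+(y+.5)/8-.5)
cd=lambda x,y:(200+(x+.5)/8-.5,205+(y+.5)/8-.5)
for n,p in dict(L=(190,290),F=(378,385),R=(452,248),B=(262,170)).items(): print('scene top',n,onplane('scene',cs(*p),.13).round(4))
for n,p in dict(l=(188,475),f=(365,560),r=(432,440)).items(): print('scene foam',n,onplane('scene',cs(*p),.041).round(4))
for n,p in dict(L=(180,270),F=(265,318),R=(362,225),B=(275,185)).items(): print('side top',n,onplane('side',cd(*p),.13).round(4))
for n,p in dict(l=(208,462),f=(300,497),r=(388,405)).items(): print('side foam',n,onplane('side',cd(*p),.041).round(4))
print('bail tri',tri([('scene',cs(320,140)),('side',cd(278,104))]))
c5=lambda x,y:(190+(x+.5)/7-.5,215+(y+.5)/7-.5)
c6=lambda x,y:(275+(x+.5)/7-.5,175+(y+.5)/7-.5)
for p in [(72,222),(478,38),(706,350),(270,572)]: print('plate scene',onplane('scene',c5(*p),.01).round(4))
for p in [(72,192),(388,66),(597,262),(265,408)]: print('plate side',onplane('side',c6(*p),.01).round(4))
print('post',onplane('scene',c5(280,470),.01),onplane('side',c6(155,190),.01))
c4=lambda x,y:(300+(x+.5)/4.5-.5,20+(y+.5)/4.5-.5)
c3=lambda x,y:(190+(x+.5)/4.5-.5,20+(y+.5)/4.5-.5)
print('armtip',tri([('scene',c3(90,40)),('side',c4(205,57))]))
E
```

```text
scene top L [0.6492 0.1308 0.13  ]
scene top F [0.6341 0.1834 0.13  ]
scene top R [0.5913 0.1699 0.13  ]
scene top B [0.61   0.1187 0.13  ]
scene foam l [0.6531 0.1345 0.041 ]
scene foam f [0.6362 0.1856 0.041 ]
scene foam r [0.5969 0.1742 0.041 ]
side top L [0.6332 0.1807 0.13  ]
side top F [0.5936 0.1735 0.13  ]
side top R [0.6079 0.1208 0.13  ]
side top B [0.6458 0.1305 0.13  ]
side foam l [0.6277 0.1851 0.041 ]
side foam f [0.591  0.1714 0.041 ]
side foam r [0.6057 0.1205 0.041 ]
bail tri [0.62001677 0.14396143 0.18991323]
plate scene [ 0.7096 -0.3229  0.01  ]
plate scene [ 0.5365 -0.2881  0.01  ]
plate scene [ 0.5733 -0.1038  0.01  ]
plate scene [ 0.7474 -0.1385  0.01  ]
plate side [ 0.7454 -0.1424  0.01  ]
plate side [ 0.7106 -0.3253  0.01  ]
plate side [ 0.5339 -0.2891  0.01  ]
plate side [ 0.5691 -0.1049  0.01  ]
post [ 0.71941086 -0.17141239  0.01      ] [ 0.71869354 -0.1727329   0.01      ]
armtip [ 0.59490925 -0.24613508  0.60763434]
```

```bash
python3 - <<'E'
from geo import *
import cv2
from scipy.optimize import least_squares
from scipy.spatial.transform import Rotation as R
cs=lambda x,y:(310+(x+.5)/8-.5,280+(y+.5)/8-.5)
cd=lambda x,y:(200+(x+.5)/8-.5,205+(y+.5)/8-.5)
a,b=.022,.028
C={'pp':(a,b),'pm':(a,-b),'mm':(-a,-b),'mp':(-a,b)}
obs=[('scene','pm',.13,cs(190,290)),('scene','pp',.13,cs(378,385)),('scene','mp',.13,cs(452,248)),('scene','mm',.13,cs(262,170)),
('scene','pm',.041,cs(188,475)),('scene','pp',.041,cs(365,560)),('scene','mp',.041,cs(432,440)),
('side','pp',.13,cd(180,270)),('side','mp',.13,cd(265,318)),('side','mm',.13,cd(362,225)),('side','pm',.13,cd(275,185)),
('side','pp',.041,cd(208,462)),('side','mp',.041,cd(300,497)),('side','mm',.041,cd(388,405))]
f=lambda p:np.concatenate([proj(c,place(p,[*C[k],z]))[0]-uv for c,k,z,uv in obs])
s=least_squares(f,[.62,.15,.28]);print('pack',s.x,'deg',np.degrees(s.x[2]),'rms px',np.sqrt((s.fun**2).mean()))
c5=lambda x,y:(190+(x+.5)/7-.5,215+(y+.5)/7-.5)
c6=lambda x,y:(275+(x+.5)/7-.5,175+(y+.5)/7-.5)
o2=[('scene',(1,-1),c5(72,222)),('scene',(-1,-1),c5(478,38)),('scene',(-1,1),c5(706,350)),('scene',(1,1),c5(270,572)),
('side',(1,1),c6(72,192)),('side',(1,-1),c6(388,66)),('side',(-1,-1),c6(597,262)),('side',(-1,1),c6(265,408))]
f=lambda p:np.concatenate([proj(c,place(p,[k[0]*.09,k[1]*.095,.01]))[0]-uv for c,k,uv in o2])
s=least_squares(f,[.64,-.21,-.2]);print('plate',s.x,'deg',np.degrees(s.x[2]),np.sqrt((s.fun**2).mean()))
from plant import telemetry,cams
st=telemetry.get_state(); Rt=R.from_quat(st['eef_rot']).as_matrix(); print(Rt.round(3))
W=cams.snapshot('wrist')['world_to_cam']; Cw=-W[:3,:3].T@W[:3,3]; print('cam in tool',Rt.T@(Cw-st['tool_pos']), 'axis',Rt.T@W[2,:3])
for n,u in dict(red=(384,256),blue=(446,284),mug=(243,190),radio=(198,218),hex=(350,215),sdtip=(292,189)).items(): print(n,onplane('scene',u,0).round(3))
im=cv2.imread('pics/scene0.png'); dm=cv2.imread('pics/side0.png')
A=cv2.resize(im[125:185,200:260],None,fx=9,fy=9,interpolation=cv2.INTER_CUBIC);cv2.imwrite('pics/h1.png',A)
A=cv2.resize(dm[90:150,305:365],None,fx=9,fy=9,interpolation=cv2.INTER_CUBIC);cv2.imwrite('pics/h2.png',A)
E
```

```text
pack [0.62151681 0.15156714 0.29142698] deg 16.697535886336116 rms px 0.8411536627616558
plate [ 0.64070518 -0.21459296 -0.19710326] deg -11.293184858539938 0.5067670066692678
[[-0.001  0.389 -0.921]
 [ 0.001 -0.921 -0.389]
 [-1.    -0.001  0.   ]]
cam in tool [-0.14498251 -0.00035318 -0.08291039] axis [0.94893972 0.00140024 0.31545435]
red [0.371 0.044 0.   ]
blue [0.327 0.212 0.   ]
mug [ 0.487 -0.427  0.   ]
radio [ 0.652 -0.425  0.   ]
hex [ 0.328 -0.123 -0.   ]
sdtip [ 0.376 -0.324  0.   ]
```

View pics/h1.png

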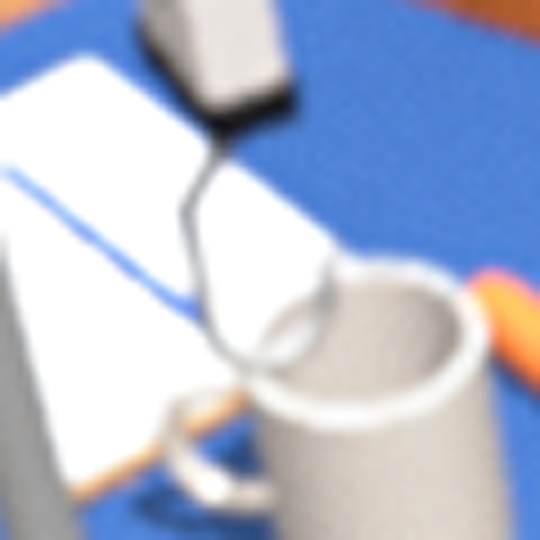

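View pics/h2.png

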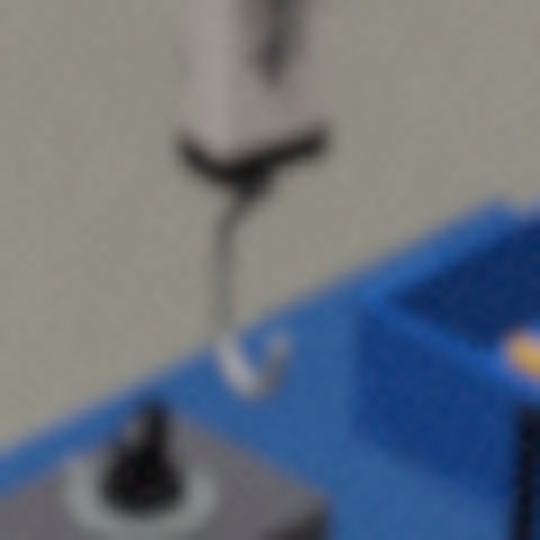

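```bash
python3 - <<'E'
from geo import *
import cv2
from scipy.optimize import least_squares
h1=lambda x,y:(200+(x+.5)/9-.5,125+(y+.5)/9-.5); h2=lambda x,y:(305+(x+.5)/9-.5,90+(y+.5)/9-.5)
print('tip',tri([('scene',h1(331,250)),('side',h2(281,335))]),'stem bend',tri([('scene',h1(188,212)),('side',h2(222,228))]))
print('bodybottom',tri([('scene',h1(222,130)),('side',h2(255,160))]))
p=[.620,-.234,-.197]
t=np.linspace(0,np.pi,30)
pts=[[-.015,0,.331]]+[[-.015*np.cos(a),0,.319-.015*np.sin(a)] for a in t]+[[.015,0,.358],[0,0,.375],[0,0,.388]]
for c,f,h,ox,oy,k in (('scene','h1',h1,200,125,9),('side','h2',h2,305,90,9)):
    im=cv2.imread(f'pics/{f}.png'); uv=proj(c,place(p,np.array(pts)))
    uv=((uv-[ox,oy]+.5)*k).astype(int); cv2.polylines(im,[uv.reshape(-1,1,2)],False,(0,0,255),1); cv2.imwrite(f'pics/{f}o.png',im)
E
```

```text
tip [ 0.59945824 -0.22710603  0.33258944] stem bend [ 0.63195642 -0.23284922  0.35765238]
bodybottom [ 0.62038994 -0.23221758  0.38266063]
```

View pics/h1o.png

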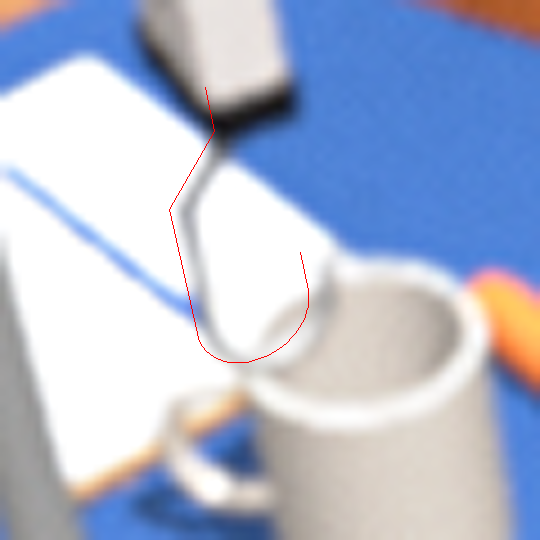

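View pics/h2o.png

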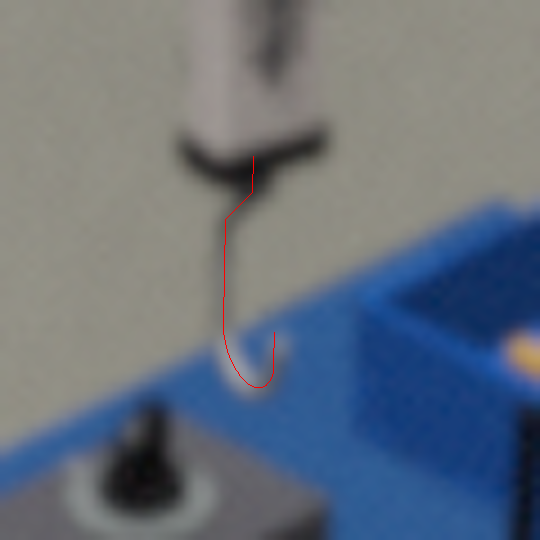

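Only the green pack at (350,322) is green and in the case, so it's the one: about (0.6215, 0.1516), yaw 16.7°. The hook is at about (0.617, -0.231), with the scale at yaw -11.3°. Next I swing the arm round high and inside the balance, rotating so the camera ends up on the robot side.

Call:
send_rows --commands '[0.04,0.09,0.04,0,0,0.095,0,0.04,0.09,0.04,0,0,0.095,0,0.04,0.09,0.04,0,0,0.095,0,0.04,0.09,0.04,0,0,0.095,0,0.04,0.09,0.04,0,0,0.095,0,0.04,0.09,0.04,0,0,0.095,0,0.04,0.09,0.04,0,0,0.095,0,0.04,0.09,0.04,0,0,0.095,0,0.04,0.09,0.04,0,0,0.095,0,0.04,0.09,0.04,0,0,0.095,0]'

```text
clock: 1.2
tool_pos: [0.3408, -0.3437, 0.3383]
eef_rot: [0.408, 0.576, -0.413, 0.575]
contact_force: [0.2, 1.1, -0.3]
opening: 0.999
```

```bash
cat > goto.py <<'E'
import sys,numpy as np
from plant import telemetry
from scipy.spatial.transform import Rotation as R
def tool_R(yaw,lean):
    l=np.radians(lean); x=np.array([np.sin(l),0,-np.cos(l)]); z=np.array([np.cos(l),0,np.sin(l)]); y=np.cross(z,x)
    return R.from_euler('z',yaw,degrees=True)*R.from_matrix(np.c_[x,y,z])
def delta(pos,yaw,lean,st=None):
    """total remaining in command units for target grasp->TCP"""
    st=st or telemetry.get_state(); T=tool_R(yaw,lean); D=(T*R.from_quat(st['eef_rot']).inv()).as_rotvec()
    d=np.array(pos)-st['tool_pos']
    print('q',st['q'].round(2),'pos',st['tool_pos'].round(4),'F',st['contact_force'].round(2),'open',round(st['opening'],3))
    print('dpos mm',(d*1e3).round(1),'units',(d/.25).round(4)); print('rot deg',np.degrees(D).round(2),'units',(D/(np.pi/2)).round(4))
    return d,D
def tcp_of_grasp(g,yaw,lean): return np.array(g)+.0187*tool_R(yaw,lean).as_matrix()[:,0]
E
python3 - <<'E'
from goto import *
c,s=np.cos(.2914),np.sin(.2914)
lean=42
g=np.array([.6215-.004*c,.1516-.004*s,.010+.080]); t=tcp_of_grasp(g,16.7,lean); print('tcp grasp',t.round(4))
pre=t-.12*tool_R(16.7,lean).as_matrix()[:,0]; print('pre',pre.round(4))
delta([.44,-.05,.34],16.7,0); delta(pre,16.7,lean)
E
```

```text
tcp grasp [0.6297 0.154  0.0761]
pre [0.5527 0.131  0.1653]
q [ 1.15  0.44 -0.68  1.82  0.33  1.01  0.66] pos [ 0.3408 -0.3437  0.3383] F [ 0.25  1.07 -0.27] open 0.999
dpos mm [ 99.2 293.7   1.7] units [0.3968 1.1747 0.0067]
rot deg [ 5.10e-01 -4.00e-02  8.77e+01] units [ 5.600e-03 -4.000e-04  9.745e-01]
q [ 1.15  0.44 -0.68  1.82  0.33  1.01  0.66] pos [ 0.3408 -0.3437  0.3383] F [ 0.25  1.07 -0.27] open 0.999
dpos mm [ 211.9  474.7 -173. ] units [ 0.8477  1.8986 -0.6922]
rot deg [-20.61 -41.17  83.61] units [-0.229  -0.4574  0.929 ]
```

Call:
send_rows --commands '[0.035,0.1,0,0,0,0.09,0,0.035,0.1,0,0,0,0.09,0,0.035,0.1,0,0,0,0.09,0,0.035,0.1,0,0,0,0.09,0,0.035,0.1,0,0,0,0.09,0,0.035,0.1,0,0,0,0.09,0,0.035,0.1,0,0,0,0.09,0,0.035,0.1,0,0,0,0.09,0,0.035,0.1,0,0,0,0.09,0,0.035,0.1,0,0,0,0.09,0,0.035,0.1,0,0,0,0.09,0,0.035,0.1,0,0,0,0.09,0]'

```text
clock: 2.4
tool_pos: [0.4477, -0.0335, 0.3399]
eef_rot: [-0.186, 0.68, 0.18, 0.686]
contact_force: [0.8, -0.2, -0.2]
opening: 1.001
```

```bash
python3 - <<'E'
from goto import *
delta([.5527,.131,.1653],16.7,42)
E
```

```text
q [ 0.73  0.52 -1.19  1.9   0.56  1.09  1.41] pos [ 0.4477 -0.0335  0.3399] F [ 0.85 -0.17 -0.22] open 1.001
dpos mm [ 105.   164.5 -174.6] units [ 0.42    0.6581 -0.6984]
rot deg [ 17.1  -38.1  -12.56] units [ 0.19   -0.4234 -0.1395]
```

Call:
send_rows --commands '[0.03,0.08,-0.03,0.02,-0.045,-0.014,0,0.03,0.08,-0.03,0.02,-0.045,-0.014,0,0.03,0.08,-0.03,0.02,-0.045,-0.014,0,0.03,0.08,-0.03,0.02,-0.045,-0.014,0,0.03,0.08,-0.03,0.02,-0.045,-0.014,0,0.03,0.08,-0.03,0.02,-0.045,-0.014,0]'

```text
clock: 3.0
tool_pos: [0.4962, 0.0832, 0.2973]
eef_rot: [-0.114, 0.515, 0.156, 0.835]
contact_force: [1.1, 0.1, -0.5]
opening: 1.0
```

```bash
python3 - <<'E'
from goto import *
delta([.5527,.131,.1653],16.7,42)
E
```

```text
q [ 0.34  0.39 -0.79  2.24  1.14  0.31  0.57] pos [0.4962 0.0832 0.2973] F [ 1.08  0.11 -0.51] open 1.0
dpos mm [  56.5   47.8 -132. ] units [ 0.226   0.191  -0.5281]
rot deg [  6.85 -14.14  -5.28] units [ 0.0761 -0.1571 -0.0587]
```

Call:
send_rows --commands '[0.045,0.04,-0.1,0.015,-0.03,-0.012,0,0.045,0.04,-0.1,0.015,-0.03,-0.012,0,0.045,0.04,-0.1,0.015,-0.03,-0.012,0,0.045,0.04,-0.1,0.015,-0.03,-0.012,0,0.045,0.03,-0.1,0.015,-0.03,-0.012,0]'

```text
clock: 3.5
tool_pos: [0.534, 0.0962, 0.2243]
eef_rot: [-0.095, 0.454, 0.122, 0.878]
contact_force: [-0.6, -0.5, -1.7]
opening: 1.0
```

```bash
python3 - <<'E'
from goto import *
from plant import cams
import cv2
delta([.5527,.131,.1653],16.7,42)
for n in ["scene","side","wrist"]: cv2.imwrite(f"pics/{n}1.png",cams.snapshot(n)["image"])
E
```

```text
q [ 0.27  0.65 -0.88  2.39  2.14  0.66 -0.5 ] pos [0.534  0.0962 0.2243] F [-0.61 -0.47 -1.66] open 1.0
dpos mm [ 18.7  34.8 -59. ] units [ 0.0747  0.1392 -0.2359]
rot deg [ 5.13 -5.92 -0.61] units [ 0.057  -0.0658 -0.0068]
```

View pics/wrist1.png

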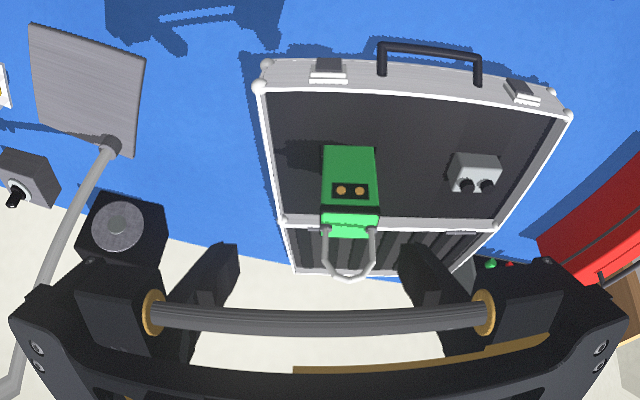

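View pics/side1.png

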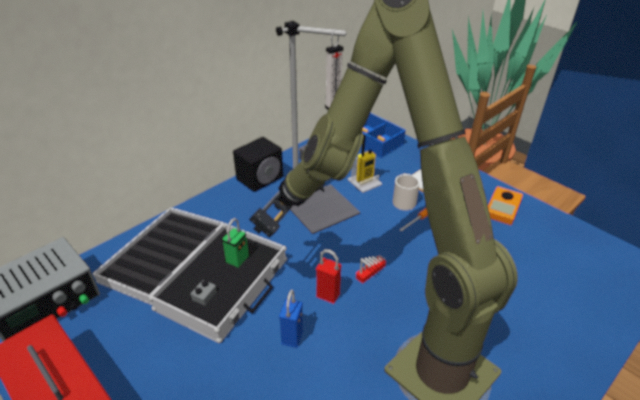

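View pics/scene1.png

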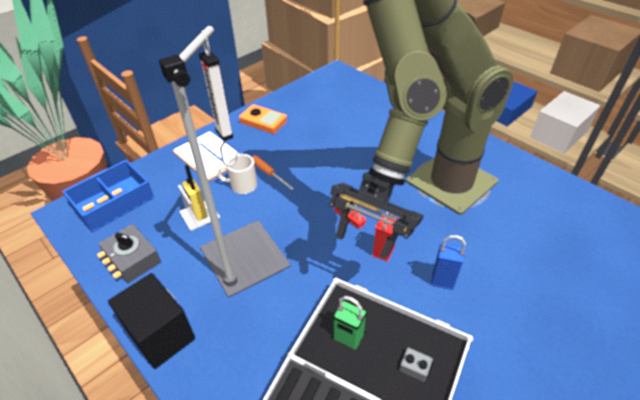

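The wrist view shows the pack at (350,190) with its bail (350,270), slightly right of the jaws' midline at x=320. That agrees with the remaining y offset. Nothing has been disturbed, so I go on to the pre-grasp.

Call:
send_rows --commands '[0.02,0.04,-0.06,0.014,-0.017,-0.002,0,0.02,0.04,-0.06,0.014,-0.017,-0.002,0,0.02,0.04,-0.06,0.014,-0.017,-0.002,0,0.02,0.04,-0.06,0.014,-0.017,-0.002,0,0.01,0.01,-0.02,0,0,0,0,0,0,0,0,0,0,0]'

```text
clock: 4.25
tool_pos: [0.5576, 0.1338, 0.1639]
eef_rot: [-0.07, 0.403, 0.128, 0.903]
contact_force: [0.1, 0.5, -0.1]
opening: 1.001
```

```bash
python3 - <<'E'
from goto import *
from plant import cams
import cv2
delta([.5527,.131,.1653],16.7,42)
s=cams.snapshot("wrist"); cv2.imwrite(f"pics/wrist2.png",s["image"])
# verify pack in wrist
from geo import place
W=s["world_to_cam"];K=s["intrinsics"]
def wp(P):
    X=np.atleast_2d(P)@W[:3,:3].T+W[:3,3]; rr=np.hypot(X[:,0],X[:,1]); th=np.arctan2(rr,X[:,2]); return np.c_[K[0,2]+K[0,0]*th*X[:,0]/rr,K[1,2]+K[1,1]*th*X[:,1]/rr]
p=[.6215,.1516,.2914]
im=s["image"].copy()
for z in (.13,.041):
    L=[[a,b,z] for a,b in ((.022,.028),(.022,-.028),(-.022,-.028),(-.022,.028))]
    cv2.polylines(im,[wp(place(p,np.array(L))).round().astype(int).reshape(-1,1,2)],True,(0,0,255),1)
b=wp(place(p,np.array([[0,-.022,.13],[0,-.022,.165],[0,-.012,.181],[0,0,.185],[0,.012,.181],[0,.022,.165],[0,.022,.13]])))
cv2.polylines(im,[b.round().astype(int).reshape(-1,1,2)],False,(255,0,255),1)
cv2.imwrite("pics/wrist2o.png",cv2.resize(im[60:360,180:480],None,fx=2,fy=2,interpolation=cv2.INTER_CUBIC))
E
```

```text
q [ 0.19  0.92 -0.94  2.46  2.38  1.06 -0.72] pos [0.5576 0.1338 0.1639] F [ 0.09  0.5  -0.08] open 1.001
dpos mm [-4.9 -2.8  1.4] units [-0.0197 -0.0111  0.0057]
rot deg [1.34 0.1  0.02] units [0.0149 0.0011 0.0002]
```

View pics/wrist2o.png

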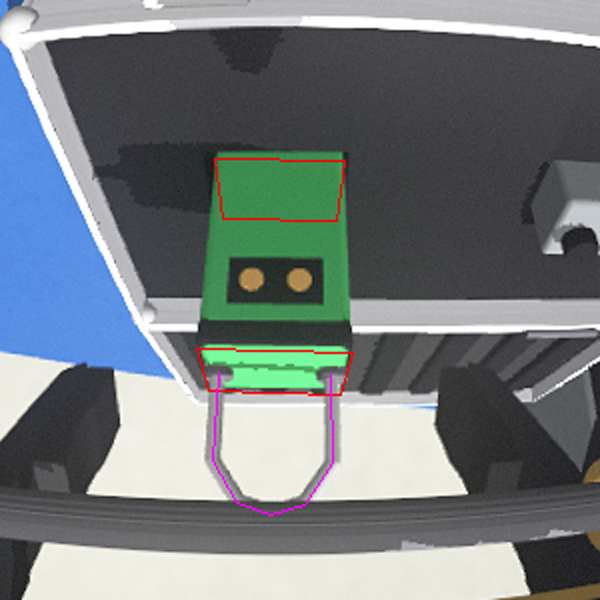

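The overlay of the estimated pack on the wrist view agrees to about 2 px, and the jaws are centred on it. Approaching along the tool axis.

Call:
send_rows --commands '[0.03,0.008,-0.037,0.005,0,0,0,0.03,0.008,-0.037,0.005,0,0,0,0.03,0.008,-0.037,0.005,0,0,0,0.03,0.008,-0.037,0,0,0,0,0.03,0.008,-0.037,0,0,0,0,0.03,0.008,-0.037,0,0,0,0,0.03,0.008,-0.037,0,0,0,0,0,0,0,0,0,0,0]'

```text
clock: 5.1
tool_pos: [0.6172, 0.1458, 0.0968]
eef_rot: [-0.06, 0.4, 0.13, 0.905]
contact_force: [0.0, -0.6, 0.8]
opening: 1.002
```

```bash
python3 - <<'E'
from goto import *
from plant import cams
import cv2
delta([.6297,.154,.0761],16.7,42)
cv2.imwrite("pics/wrist3.png",cams.snapshot("wrist")["image"])
im=cams.snapshot("side")["image"];cv2.imwrite("pics/side3.png",cv2.resize(im[170:290,180:340],None,fx=5,fy=5,interpolation=cv2.INTER_CUBIC))
E
```

```text
q [ 0.2   1.09 -0.88  2.3   2.5   1.05 -0.66] pos [0.6172 0.1458 0.0968] F [ 0.   -0.61  0.78] open 1.002
dpos mm [ 12.5   8.2 -20.7] units [ 0.0499  0.0328 -0.0827]
rot deg [0.18 0.41 0.25] units [0.002  0.0046 0.0028]
```

View pics/wrist3.png

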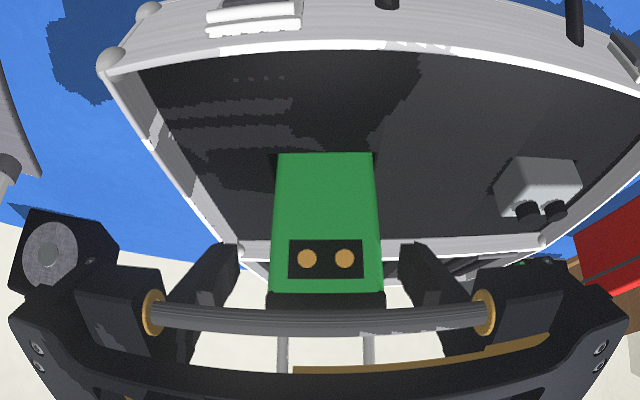

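View pics/side3.png

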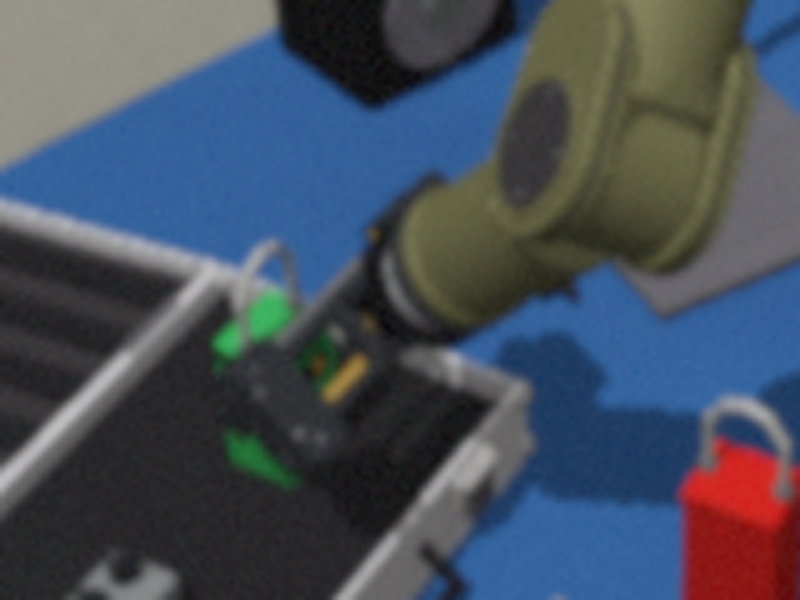

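Call:
send_rows --commands '[0.014,0.012,-0.022,0,0,0,0,0.014,0.012,-0.022,0,0,0,0,0.014,0.01,-0.022,0,0,0,0,0.012,0.005,-0.02,0,0,0,0,0,0,0,0,0,0,0]'

```text
clock: 5.7
tool_pos: [0.6305, 0.1573, 0.0757]
eef_rot: [-0.061, 0.399, 0.131, 0.906]
contact_force: [-0.3, -0.2, -0.8]
opening: 0.999
```

```bash
python3 - <<'E'
from goto import *
from plant import cams
import cv2
delta([.6297,.154,.0761],16.7,42)
cv2.imwrite("pics/wrist4.png",cams.snapshot("wrist")["image"])
E
```

```text
q [ 0.18  1.14 -0.87  2.25  2.52  1.06 -0.65] pos [0.6305 0.1573 0.0757] F [-0.27 -0.21 -0.84] open 0.999
dpos mm [-0.8 -3.3  0.4] units [-0.0031 -0.0132  0.0014]
rot deg [0.16 0.48 0.05] units [0.0018 0.0054 0.0005]
```

View pics/wrist4.png

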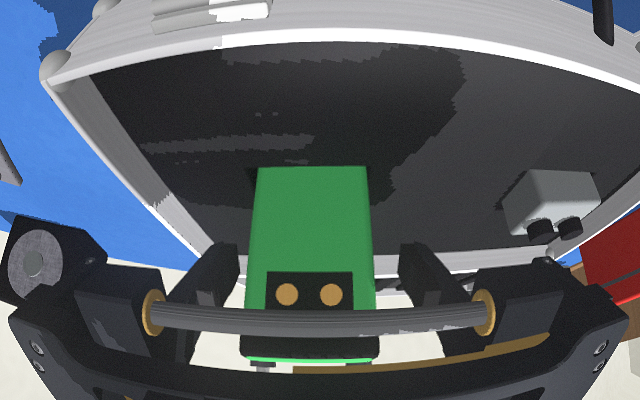

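Call:
send_rows --commands '[-0.003,-0.013,0,0,0.005,0,0,0,0,0,0,0,0,0,0,0,0,0,0,0,0]' --newtons 30

```text
clock: 6.05
tool_pos: [0.6292, 0.1536, 0.0762]
eef_rot: [-0.06, 0.403, 0.132, 0.904]
contact_force: [0.1, 0.4, -0.5]
opening: 1.0
```

```bash
cat > avg.py <<'E'
from goto import *
from plant import cams
def avg(n=12,cam="wrist"):
    F=[]
    for i in range(n):
        cams.snapshot(cam); st=telemetry.get_state(); F.append(np.r_[st['contact_force'],st['moment'],st['tool_pos']*1000])
    F=np.array(F); print('clock',st['clock'],'mean',F.mean(0).round(3),'sd',F.std(0).round(3)); return F
E
python3 - <<'E'
from avg import *
avg(12); delta([.6297,.154,.0761],16.7,42)
E
```

```text
clock 6.65 mean [-6.30000e-02  3.80000e-02  3.80000e-02 -1.06000e-01  4.80000e-01
  1.70000e-02  6.29186e+02  1.53828e+02  7.60820e+01] sd [0.517 0.322 0.37  0.023 0.038 0.027 0.024 0.112 0.099]
q [ 0.19  1.13 -0.87  2.25  2.51  1.04 -0.64] pos [0.6292 0.1539 0.076 ] F [ 0.91 -0.3  -0.47] open 1.002
dpos mm [0.5 0.1 0.1] units [0.0021 0.0004 0.0004]
rot deg [ 0.16 -0.02  0.01] units [ 0.0018 -0.0002  0.0001]
```

Call:
send_rows --commands '[0,0,0,0,0,0,0.5,0,0,0,0,0,0,1,0,0,0,0,0,0,1,0,0,0,0,0,0,1,0,0,0,0,0,0,1,0,0,0,0,0,0,1]' --newtons 30

```text
clock: 7.25
tool_pos: [0.6292, 0.1538, 0.076]
eef_rot: [-0.06, 0.403, 0.132, 0.904]
contact_force: [-0.2, -1.4, 0.2]
opening: 0.631
```

```bash
python3 - <<'E'
from avg import *
import cv2
avg(4); cv2.imwrite("pics/wrist5.png",cams.snapshot("wrist")["image"])
im=cams.snapshot("side")["image"];cv2.imwrite("pics/side5.png",cv2.resize(im[170:290,180:340],None,fx=5,fy=5,interpolation=cv2.INTER_CUBIC))
print(telemetry.get_state()['opening'])
E
```

```text
clock 7.45 mean [-6.07000e-01 -7.10000e-02  2.13000e-01 -5.00000e-02  4.85000e-01
 -2.70000e-02  6.29164e+02  1.53850e+02  7.59640e+01] sd [0.33  0.551 0.275 0.009 0.019 0.019 0.012 0.018 0.016]
0.6360773414229047
```

View pics/wrist5.png

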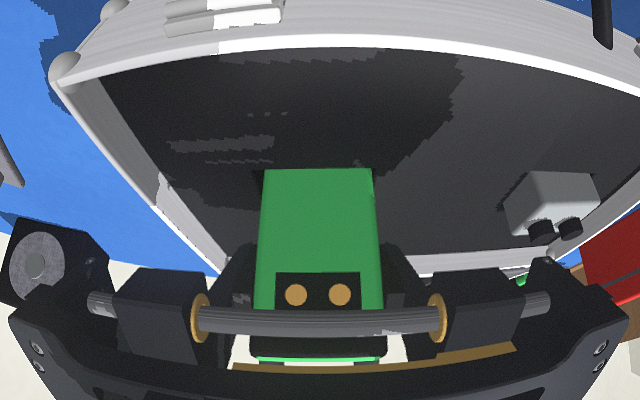

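Grip closed at 0.636 × 88 ≈ 56 mm, which is the pack's width. Lifting straight up.

Call:
send_rows --commands '[0,0,0.02,0,0,0,1,0,0,0.03,0,0,0,1,0,0,0.04,0,0,0,1,0,0,0.05,0,0,0,1,0,0,0.06,0,0,0,1,0,0,0.06,0,0,0,1,0,0,0.06,0,0,0,1]'

```text
clock: 8.25
tool_pos: [0.626, 0.1528, 0.158]
eef_rot: [-0.061, 0.407, 0.132, 0.902]
contact_force: [0.2, -0.3, -1.8]
opening: 0.635
```

```bash
python3 - <<'E'
from avg import *
avg(3); delta([.6292,.1538,.276],16.7,42)
import cv2
cv2.imwrite("pics/side6.png",cams.snapshot("side")["image"])
E
```

```text
clock 8.4 mean [ 3.29000e-01  3.88000e-01 -1.88700e+00 -1.89000e-01  7.85000e-01
 -5.00000e-03  6.26960e+02  1.53392e+02  1.59751e+02] sd [0.357 0.287 1.137 0.064 0.059 0.02  0.146 0.353 1.117]
q [ 0.2   0.93 -0.89  2.25  2.36  0.88 -0.59] pos [0.6268 0.1529 0.1583] F [ 0.3   0.43 -3.12] open 0.634
dpos mm [  2.4   0.9 117.7] units [0.0097 0.0035 0.4707]
rot deg [ 0.27 -0.35  0.  ] units [ 0.003  -0.0039  0.    ]
```

View pics/side6.png

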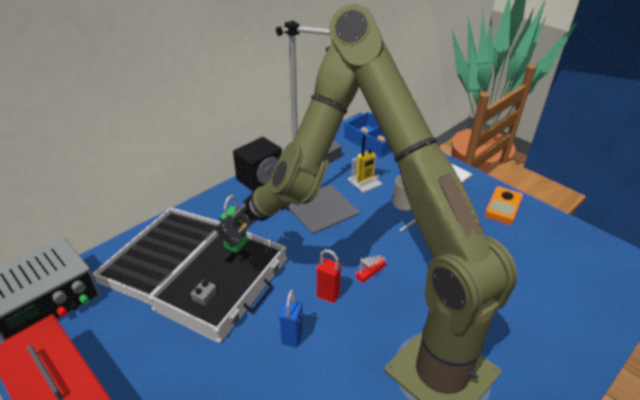

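Call:
send_rows --commands '[0,0,0.07,0,0,0,1,0,0,0.09,0,0,0,1,-0.02,-0.02,0.09,0,0,-0.02,1,-0.04,-0.05,0.08,0,0,-0.03,1,-0.04,-0.08,0.05,0,0,-0.03,1,-0.04,-0.1,0.02,0,0,-0.03,1,-0.04,-0.1,0,0,0,-0.03,1,-0.04,-0.1,0,0,0,-0.03,1,-0.04,-0.1,0,0,0,-0.03,1,-0.02,-0.08,0,0,0,-0.03,1]'

```text
clock: 9.45
tool_pos: [0.5484, -0.0097, 0.2498]
eef_rot: [0.017, 0.419, -0.036, 0.907]
contact_force: [-0.2, 0.9, -2.4]
opening: 0.635
```

```bash
python3 - <<'E'
from avg import *
import cv2
delta([.537,-.215,.25],-11.3,42)
cv2.imwrite("pics/side7.png",cams.snapshot("side")["image"])
cv2.imwrite("pics/scene7.png",cams.snapshot("scene")["image"])
E
```

```text
q [ 0.42  0.63 -0.92  2.43  2.15  0.82 -0.77] pos [ 0.5484 -0.0097  0.2498] F [-0.24  0.92 -2.38] open 0.635
dpos mm [-1.140e+01 -2.053e+02  2.000e-01] units [-4.550e-02 -8.213e-01  7.000e-04]
rot deg [-0.29 -1.56 -6.74] units [-0.0032 -0.0173 -0.0749]
```

View pics/side7.png

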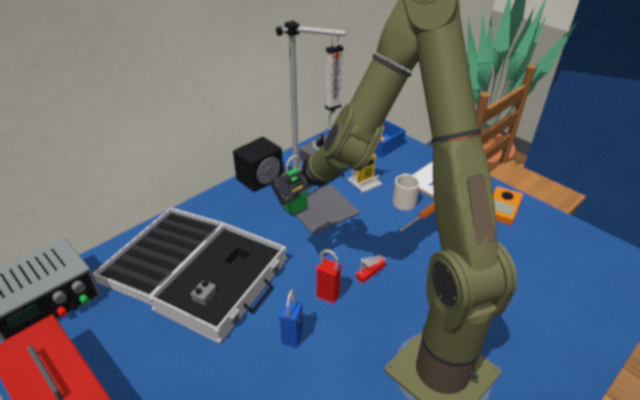

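View pics/scene7.png

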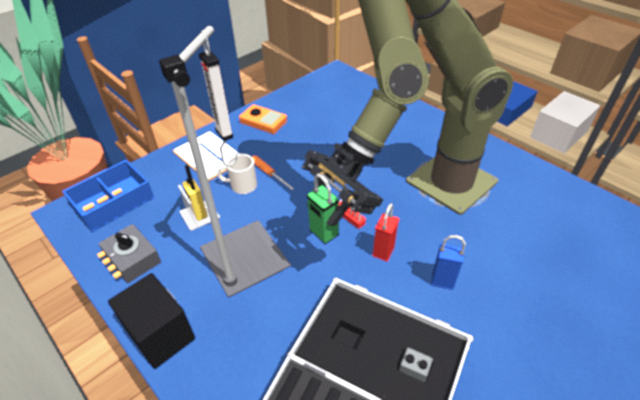

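Call:
send_rows --commands '[-0.01,-0.09,0,0,-0.002,-0.01,1,-0.01,-0.1,0,0,-0.002,-0.01,1,-0.01,-0.1,0,0,-0.002,-0.01,1,-0.01,-0.1,0,0,-0.002,-0.01,1,-0.01,-0.1,0,0,-0.002,-0.01,1,0,-0.1,0,0,-0.002,-0.01,1,0,-0.08,0,0,-0.002,-0.01,1,0,-0.05,0,0,-0.002,0,1,0,0,0,0,0,0,1]'

```text
clock: 10.45
tool_pos: [0.5441, -0.1875, 0.2499]
eef_rot: [0.042, 0.403, -0.078, 0.911]
contact_force: [0.5, 0.2, -3.6]
opening: 0.634
```

```bash
python3 - <<'E'
from avg import *
import cv2
delta([.537,-.215,.25],-11.3,42)
for n in ("side","scene"):
  cv2.imwrite(f"pics/{n}8.png",cams.snapshot(n)["image"])
E
```

```text
q [ 0.86  0.66 -0.88  2.37  2.42  0.63 -0.68] pos [ 0.5441 -0.1875  0.2499] F [ 0.47  0.19 -3.63] open 0.634
dpos mm [ -7.1 -27.5   0.1] units [-0.0284 -0.1102  0.0003]
rot deg [-0.74  0.38 -1.18] units [-0.0082  0.0043 -0.0131]
```

View pics/side8.png

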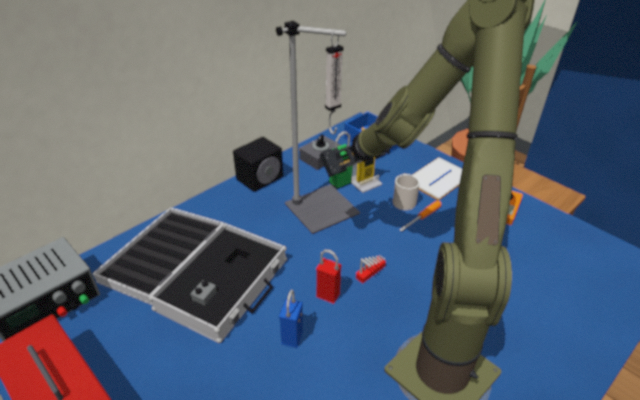

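View pics/scene8.png

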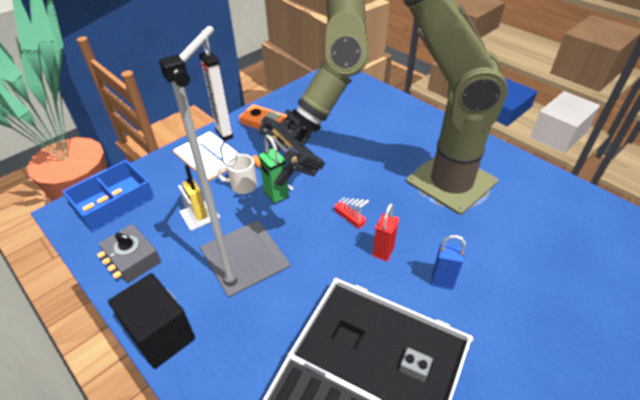

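Good clearance. I'll finish the last 28 mm, set the attitude exactly, and then average the force and measure the bail against the hook.

Call:
send_rows --commands '[-0.014,-0.055,0,-0.004,0.002,-0.007,1,-0.014,-0.055,0,-0.004,0.002,-0.006,1,0,0,0,0,0,0,1,0,0,0,0,0,0,1]'

```text
clock: 10.95
tool_pos: [0.5377, -0.2111, 0.2505]
eef_rot: [0.039, 0.405, -0.086, 0.91]
contact_force: [-0.1, 0.1, -3.0]
opening: 0.637
```

```bash
python3 - <<'E'
from avg import *
import cv2
avg(12)
delta([.537,-.215,.25],-11.3,42)
im=cams.snapshot("side")["image"];cv2.imwrite("pics/s9raw.png",im);cv2.imwrite("pics/side9.png",cv2.resize(im[90:220,300:400],None,fx=6,fy=6,interpolation=cv2.INTER_CUBIC)[:600])
im=cams.snapshot("scene")["image"];cv2.imwrite("pics/c9raw.png",im);cv2.imwrite("pics/scene9.png",cv2.resize(im[110:210,200:320],None,fx=6,fy=6,interpolation=cv2.INTER_CUBIC))
cv2.imwrite("pics/wrist9.png",cams.snapshot("wrist")["image"])
E
```

```text
clock 11.55 mean [-2.23000e-01  1.59000e-01 -2.47500e+00  2.43000e-01  8.21000e-01
 -2.00000e-03  5.37755e+02 -2.10772e+02  2.50403e+02] sd [0.525 0.338 0.326 0.019 0.027 0.036 0.046 0.159 0.029]
q [ 0.9   0.65 -0.86  2.36  2.44  0.6  -0.65] pos [ 0.5378 -0.2109  0.2504] F [ 0.19  0.12 -2.48] open 0.631
dpos mm [-0.8 -4.1 -0.4] units [-0.0031 -0.0163 -0.0015]
rot deg [-0.07  0.01 -0.51] units [-0.0008  0.0002 -0.0057]
```

View pics/side9.png

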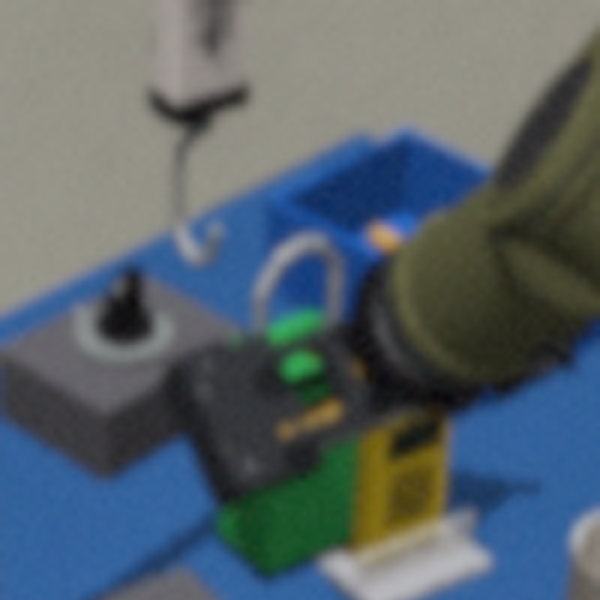

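View pics/scene9.png

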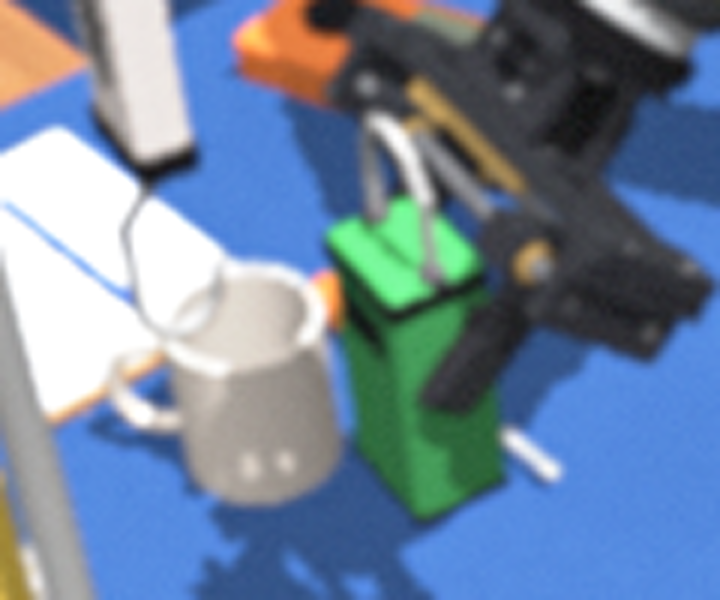

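View pics/wrist9.png

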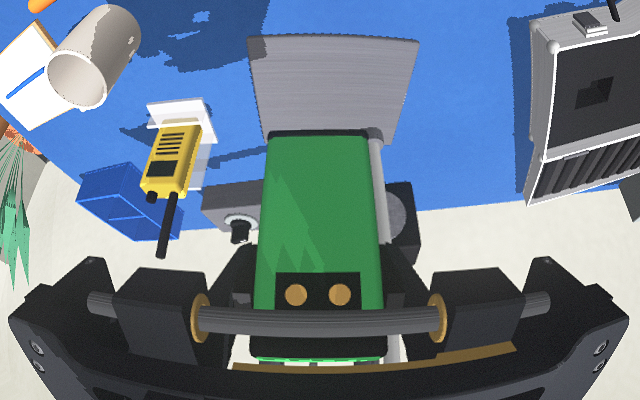

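```bash
cat > fit.py <<'E'
from geo import *
from scipy.optimize import least_squares
from scipy.spatial.transform import Rotation as R
a,b=.022,.028
def fit(obs,p0):
    def w(p,L): return R.from_rotvec(p[3:]).apply(L)+p[:3]
    f=lambda p:np.concatenate([(proj(c,w(p,np.array([L])))[0]-uv) for c,L,uv in obs])
    s=least_squares(f,p0,loss='soft_l1'); return s.x,f(s.x).reshape(-1,2),w
E
python3 - <<'E'
from fit import *
sc=lambda x,y:np.array((200+(x+.5)/6-.5,110+(y+.5)/6-.5)); sd=lambda x,y:np.array((300+(x+.5)/6-.5,90+(y+.5)/6-.5))
obs=[('scene',(a,-b,.12),sc(328,240)),('scene',(a,b,.12),sc(395,312)),('scene',(-a,b,.12),sc(487,270)),('scene',(-a,-b,.12),sc(405,198)),
('scene',(a,b,0),sc(425,518)),('scene',(-a,b,0),sc(503,480)),('scene',(a,-b,0),sc(362,450)),
('scene',(0,.022,.12),sc(432,278)),('scene',(0,-.022,.12),sc(375,215)),
('side',(a,b,0),sd(218,525)),('side',(-a,b,0),sd(268,577)),('side',(-a,-b,0),sd(358,535)),
('side',(0,0,.177),sd(307,237))]
x,r,w=fit(obs,[.529,-.21,.184,0,0,-.2])
print(x[:3].round(4),np.degrees(x[3:]).round(2)); print(r.round(2).tolist())
print('bail',w(x,np.array([[0,0,.175]])), 'TCP-derived expect', )
E
```

```text
[ 0.5292 -0.212   0.1873] [-2.19  0.81 -6.97]
[[-2.07, -1.4], [-0.42, -0.32], [0.52, -1.13], [1.13, -1.78], [-0.92, 1.48], [1.01, 0.06], [-2.35, -0.21], [0.19, -0.01], [-0.47, 0.39], [-0.47, 2.72], [0.46, 1.11], [-0.13, 0.74], [-3.08, 0.22]]
bail [[ 0.53204594 -0.20546345  0.36216773]] TCP-derived expect
```

Call:
send_rows --commands '[0.018,-0.014,-0.032,-0.001,0,-0.003,1,0.018,-0.012,-0.032,0,0,-0.003,1,0.01,-0.002,-0.005,0,0,0,1,0,0,0,0,0,0,1]'

```text
clock: 12.1
tool_pos: [0.5504, -0.219, 0.2311]
eef_rot: [0.04, 0.405, -0.091, 0.909]
contact_force: [-0.2, -0.1, -2.2]
opening: 0.632
```

```bash
python3 - <<'E'
from avg import *
delta([.5463,-.2169,.234],-11.3,42)
delta([.6248,-.2326,.234],-11.3,42)
E
```

```text
q [ 0.88  0.71 -0.85  2.34  2.46  0.64 -0.65] pos [ 0.5504 -0.219   0.2311] F [-0.22 -0.1  -2.24] open 0.632
dpos mm [-4.1  2.1  2.9] units [-0.0165  0.0084  0.0116]
rot deg [ 0.02 -0.    0.14] units [ 0.0002 -0.      0.0015]
q [ 0.88  0.71 -0.85  2.34  2.46  0.64 -0.65] pos [ 0.5504 -0.219   0.2311] F [-0.22 -0.1  -2.24] open 0.632
dpos mm [ 74.4 -13.6   2.9] units [ 0.2975 -0.0544  0.0116]
rot deg [ 0.02 -0.    0.14] units [ 0.0002 -0.      0.0015]
```

Call:
send_rows --commands '[0.03,-0.005,0.01,0,0,0,1,0.04,-0.008,0.002,0,0,0,1,0.04,-0.007,0,0,0,0,1,0.04,-0.007,0,0,0,0,1,0.02,-0.004,0,0,0,0,1,0,0,0,0,0,0,1]'

```text
clock: 12.7
tool_pos: [0.5981, -0.2274, 0.2354]
eef_rot: [0.04, 0.404, -0.091, 0.909]
contact_force: [0.6, -0.2, -2.4]
opening: 0.633
```

```bash
python3 - <<'E'
from avg import *
import cv2
delta([.6248,-.2326,.234],-11.3,42)
im=cams.snapshot("side")["image"];cv2.imwrite("pics/s10raw.png",im);cv2.imwrite("pics/side10.png",cv2.resize(im[100:200,300:400],None,fx=6,fy=6,interpolation=cv2.INTER_CUBIC))
im=cams.snapshot("scene")["image"];cv2.imwrite("pics/c10raw.png",im);cv2.imwrite("pics/scene10.png",cv2.resize(im[110:210,190:310],None,fx=6,fy=6,interpolation=cv2.INTER_CUBIC))
E
```

```text
q [ 0.83  0.71 -0.78  2.21  2.39  0.55 -0.58] pos [ 0.5981 -0.2274  0.2354] F [ 0.65 -0.16 -2.4 ] open 0.633
dpos mm [26.7 -5.2 -1.4] units [ 0.1069 -0.0207 -0.0055]
rot deg [0.05 0.13 0.12] units [0.0006 0.0015 0.0013]
```

View pics/side10.png

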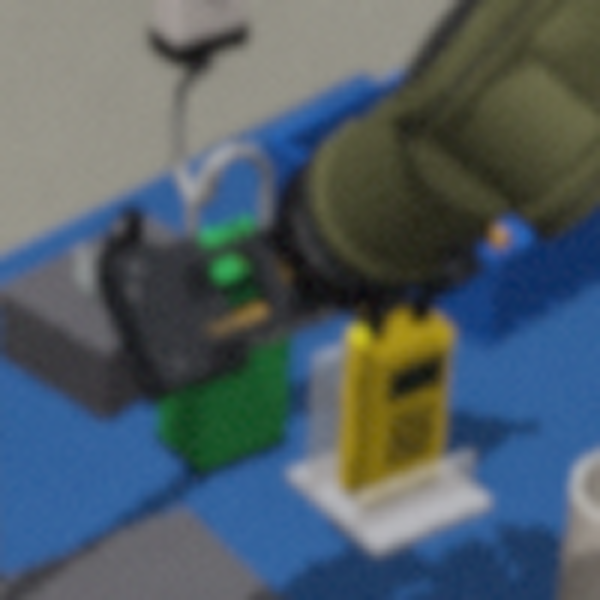

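View pics/scene10.png

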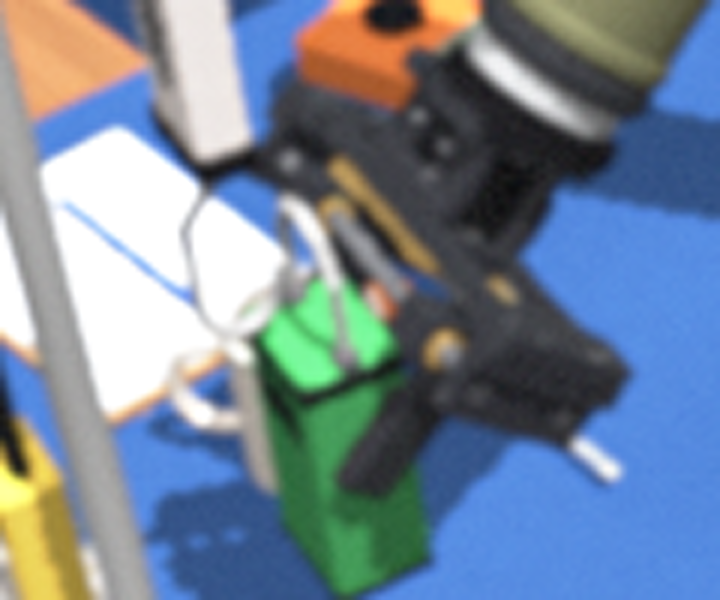

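```bash
cat > ov.py <<'E'
from geo import *
import cv2
def models(tcp,hook=(.617,-.231),sink=0,yawd=-11.3,off=.008,dz=.066,ypr=np.radians(-11.3)):
    p=[tcp[0]-off*np.cos(ypr),tcp[1]-off*np.sin(ypr),np.radians(yawd)]; z=tcp[2]-dz
    B=np.array([[0,-.022,.12],[0,-.022,.155],[0,-.012,.171],[0,0,.175],[0,.012,.171],[0,.022,.155],[0,.022,.12]])+[0,0,z]
    Tp=np.array([[i,j,.12+z] for i,j in ((.022,.028),(.022,-.028),(-.022,-.028),(-.022,.028),(.022,.028))])
    t=np.linspace(0,np.pi,30)
    H=np.array([[-.015,0,.331]]+[[-.015*np.cos(a),0,.319-.015*np.sin(a)] for a in t]+[[.015,0,.358],[0,0,.375],[0,0,.388]])-[0,0,sink]
    return place(p,B),place(p,Tp),place([*hook,np.radians(-11.3)],H)
def overlay(cam,raw,box,k,out,M):
    x0,y0,w,h=box; im=cv2.resize(cv2.imread(raw)[y0:y0+h,x0:x0+w],None,fx=k,fy=k,interpolation=cv2.INTER_CUBIC)
    for m,col in zip(M,((255,0,255),(255,255,0),(0,0,255))):
        uv=((proj(cam,m)-[x0,y0]+.5)*k).round().astype(int); cv2.polylines(im,[uv.reshape(-1,1,2)],False,col,1)
    cv2.imwrite(out,im)
E
python3 - <<'E'
from ov import *
M=models((.5981,-.2274,.2354))
overlay('side','pics/s10raw.png',(310,95,60,60),10,'pics/s10o.png',M)
overlay('scene','pics/c10raw.png',(210,125,60,60),10,'pics/c10o.png',M)
E
```

```text
(no output)
```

View pics/s10o.png

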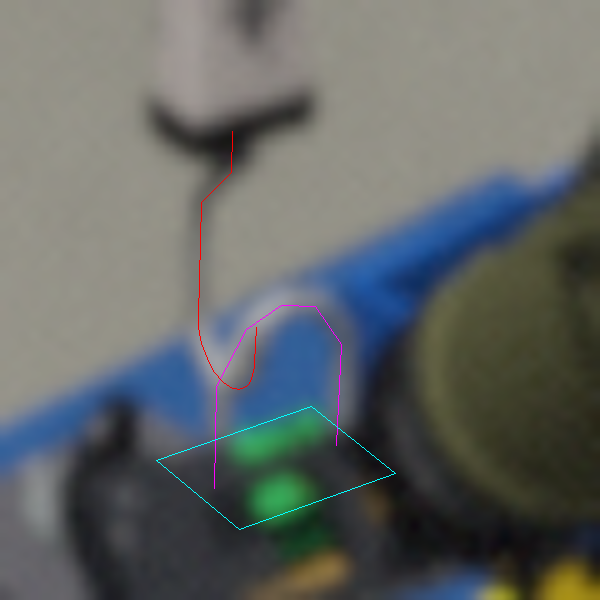

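View pics/c10o.png

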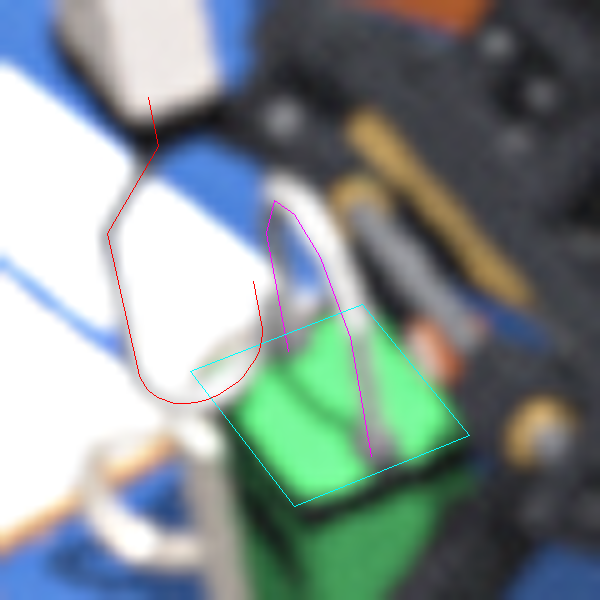

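Call:
send_rows --commands '[0.03,-0.005,-0.006,0,0,0.001,1,0.03,-0.005,-0.006,0,0,0,1,0.03,-0.005,-0.002,0,0,0,1,0.02,-0.004,0,0,0,0,1,0,0,0,0,0,0,1,0,0,0,0,0,0,1]'

```text
clock: 13.4
tool_pos: [0.626, -0.2323, 0.2303]
eef_rot: [0.04, 0.405, -0.09, 0.909]
contact_force: [-1.0, 0.1, -2.9]
opening: 0.633
```

```bash
python3 - <<'E'
from avg import *
import cv2
delta([.6248,-.2326,.234],-11.3,42)
from ov import *
t=telemetry.get_state()['tool_pos']
cv2.imwrite("pics/s11raw.png",cams.snapshot("side")["image"]);cv2.imwrite("pics/c11raw.png",cams.snapshot("scene")["image"])
M=models((t[0],t[1],t[2]))
overlay('side','pics/s11raw.png',(300,95,60,60),10,'pics/s11o.png',[M[2][:0]]*0)
overlay('scene','pics/c11raw.png',(200,125,60,60),10,'pics/c11o.png',[])
E
```

```text
q [ 0.78  0.73 -0.74  2.14  2.36  0.5  -0.54] pos [ 0.626  -0.2323  0.2303] F [-1.05  0.15 -2.88] open 0.633
dpos mm [-1.2 -0.3  3.7] units [-0.0048 -0.0014  0.0146]
rot deg [ 0.   -0.04 -0.01] units [ 0.     -0.0004 -0.0001]
```

View pics/s11o.png

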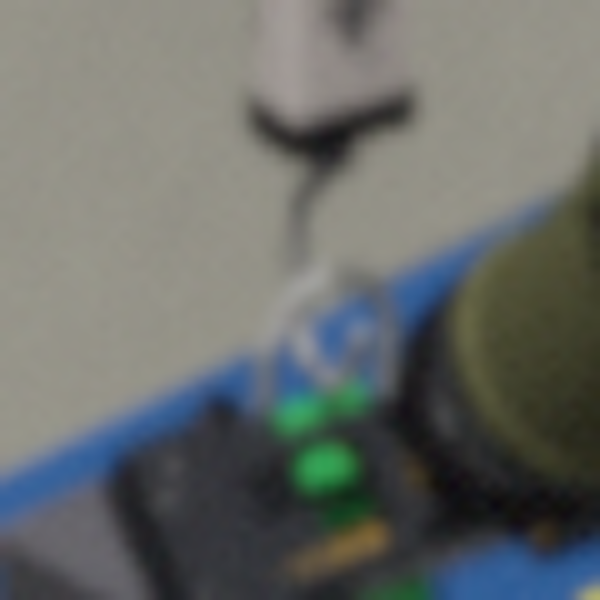

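View pics/c11o.png

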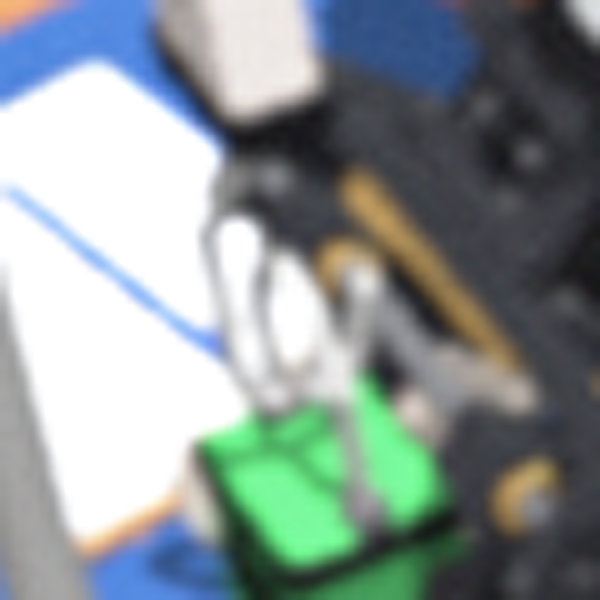

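```bash
python3 - <<'E'
from ov import *
M=models((.626-.0025,-.2323+.0005,.2303+.0025),hook=(.617,-.230))
overlay('side','pics/s11raw.png',(300,95,60,60),10,'pics/s11p.png',M)
overlay('scene','pics/c11raw.png',(200,125,60,60),10,'pics/c11p.png',M)
E
```

```text
(no output)
```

View pics/s11p.png

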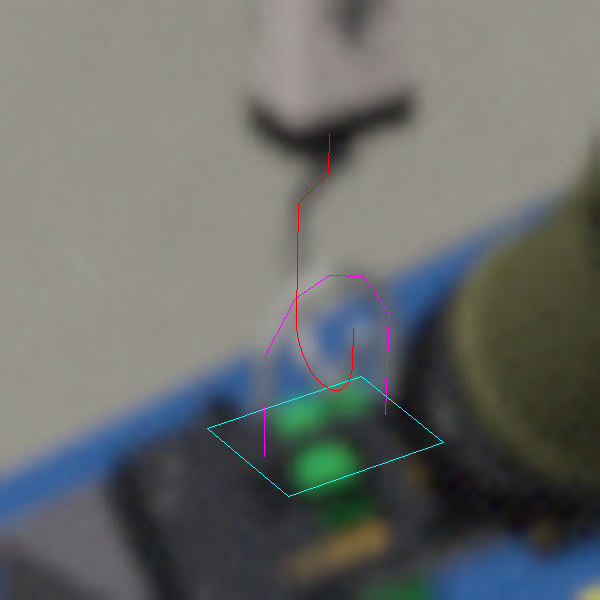

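View pics/c11p.png

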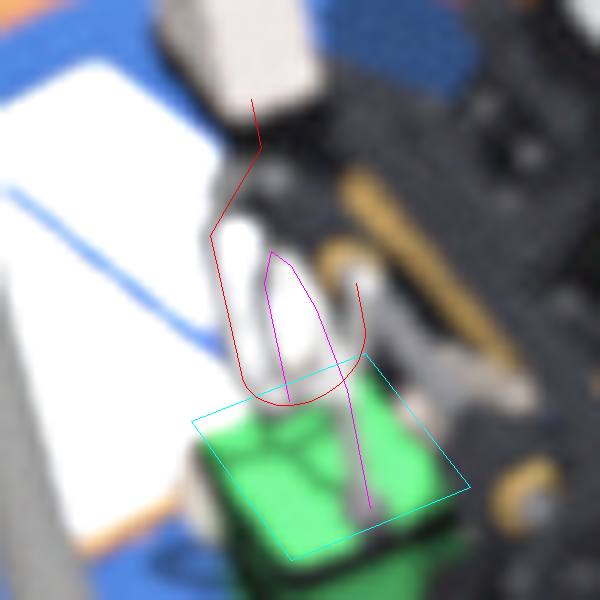

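The bail is centred in the hook's mouth, about 33 mm above the seat. Now I ease it down slowly.

Call:
send_rows --commands '[0,0,-0.008,0,0,0,1,0,0,-0.01,0,0,0,1,0,0,-0.01,0,0,0,1,0,0,-0.01,0,0,0,1,0,0,-0.01,0,0,0,1,0,0,-0.01,0,0,0,1,0,0,-0.01,0,0,0,1,0,0,-0.01,0,0,0,1,0,0,-0.008,0,0,0,1,0,0,-0.006,0,0,0,1,0,0,0,0,0,0,1]'

```text
clock: 14.6
tool_pos: [0.6248, -0.2324, 0.2046]
eef_rot: [0.04, 0.406, -0.09, 0.909]
contact_force: [-0.8, 0.8, -2.2]
opening: 0.635
```

```bash
python3 - <<'E'
from avg import *
import cv2
delta([.626,-.2323,.2303],-11.3,42)
from ov import *
cv2.imwrite("pics/s12raw.png",cams.snapshot("side")["image"]);cv2.imwrite("pics/c12raw.png",cams.snapshot("scene")["image"])
overlay('side','pics/s12raw.png',(300,95,60,60),10,'pics/s12o.png',[])
overlay('scene','pics/c12raw.png',(200,125,60,60),10,'pics/c12o.png',[])
avg(3)
E
```

```text
q [ 0.79  0.79 -0.76  2.16  2.41  0.57 -0.56] pos [ 0.6248 -0.2324  0.2046] F [-0.8   0.82 -2.17] open 0.635
dpos mm [ 1.2  0.1 25.7] units [0.0049 0.0005 0.1028]
rot deg [-0.03 -0.13  0.01] units [-0.0003 -0.0015  0.0002]
clock 14.85 mean [ 1.06000e-01 -2.79000e-01 -2.60200e+00  2.14000e-01  8.32000e-01
  1.30000e-02  6.24950e+02 -2.32441e+02  2.05062e+02] sd [0.027 0.134 0.176 0.005 0.059 0.025 0.013 0.017 0.043]
```

View pics/s12o.png

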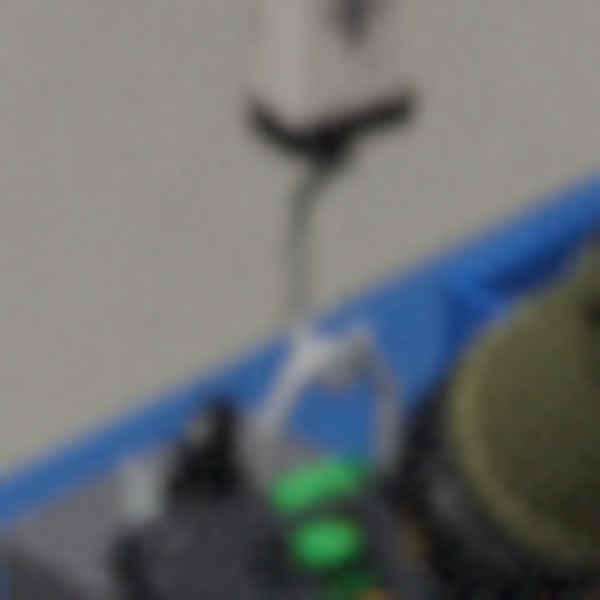

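View pics/c12o.png

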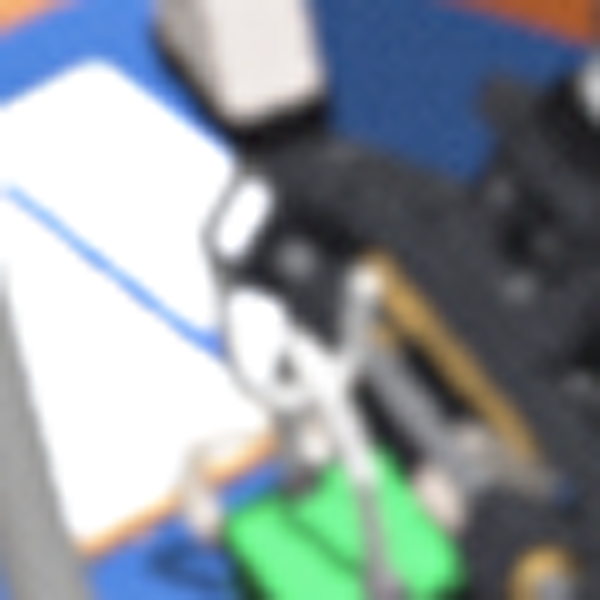

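Call:
send_rows --commands '[0,0,-0.006,0,0,0,1,0,0,-0.008,0,0,0,1,0,0,-0.008,0,0,0,1,0,0,-0.008,0,0,0,1,0,0,-0.008,0,0,0,1,0,0,-0.008,0,0,0,1,0,0,-0.008,0,0,0,1,0,0,-0.008,0,0,0,1,0,0,-0.006,0,0,0,1,0,0,-0.004,0,0,0,1,0,0,0,0,0,0,1,0,0,0,0,0,0,1]'

```text
clock: 16.05
tool_pos: [0.6256, -0.2326, 0.1863]
eef_rot: [0.04, 0.405, -0.09, 0.909]
contact_force: [0.0, 0.5, -1.4]
opening: 0.635
```

```bash
python3 - <<'E'
from avg import *
avg(12,'side')
delta([.6248,-.2323,.168],-11.3,42)
E
```

```text
clock 16.65 mean [-4.79000e-01  3.60000e-01 -1.33900e+00  2.19000e-01  6.75000e-01
  7.00000e-03  6.25589e+02 -2.32573e+02  1.86350e+02] sd [0.491 0.398 0.485 0.029 0.028 0.024 0.017 0.018 0.04 ]
q [ 0.79  0.84 -0.77  2.17  2.45  0.62 -0.58] pos [ 0.6256 -0.2326  0.1863] F [-1.05  0.38 -1.56] open 0.633
dpos mm [ -0.8   0.3 -18.3] units [-0.003   0.0011 -0.0731]
rot deg [ 0.04 -0.    0.01] units [ 0.0005 -0.      0.0001]
```

Call:
send_rows --commands '[0,0,-0.006,0,0,0,1,0,0,-0.008,0,0,0,1,0,0,-0.008,0,0,0,1,0,0,-0.008,0,0,0,1,0,0,-0.008,0,0,0,1,0,0,-0.008,0,0,0,1,0,0,-0.006,0,0,0,1,0,0,-0.004,0,0,0,1,0,0,-0.002,0,0,0,1,0,0,0,0,0,0,1,0,0,0,0,0,0,1]'

```text
clock: 17.75
tool_pos: [0.626, -0.2326, 0.1709]
eef_rot: [0.04, 0.404, -0.09, 0.909]
contact_force: [-1.4, -0.3, 0.4]
opening: 0.632
```

```bash
python3 - <<'E'
from avg import *
avg(20,'side')
delta([.6248,-.2323,.169],-11.3,42)
E
```

```text
clock 18.75 mean [-8.82000e-01  1.34000e-01 -1.61000e-01  1.88000e-01  5.48000e-01
  2.00000e-03  6.25943e+02 -2.32603e+02  1.70865e+02] sd [0.497 0.397 0.492 0.02  0.022 0.03  0.02  0.022 0.049]
q [ 0.79  0.87 -0.78  2.18  2.48  0.66 -0.59] pos [ 0.6259 -0.2326  0.1708] F [-1.77 -0.17  0.15] open 0.636
dpos mm [-1.1  0.3 -1.8] units [-0.0045  0.0012 -0.0073]
rot deg [0.06 0.06 0.01] units [0.0007 0.0006 0.0001]
```

The hook carries nearly all of it: 0.2 N is left in the hand. Fx of about -0.8 N says the wire sits about 2.5 mm up the +x side of the seat, so I shift back a little and lower 2 mm.

Call:
send_rows --commands '[-0.004,0.001,-0.002,0,0,0,1,-0.004,0.001,-0.003,0,0,0,1,-0.004,0.001,-0.003,0,0,0,1,-0.003,0,-0.003,0,0,0,1,0,0,0,0,0,0,1,0,0,0,0,0,0,1]'

```text
clock: 19.35
tool_pos: [0.6249, -0.2323, 0.1697]
eef_rot: [0.039, 0.402, -0.091, 0.911]
contact_force: [1.3, -0.7, 0.0]
opening: 0.634
```

```bash
python3 - <<'E'
from avg import *
avg(24,'side')
delta([.6248,-.2323,.169],-11.3,42)
E
```

```text
clock 20.55 mean [ 1.54300e+00 -7.70000e-02  2.50000e-02  1.72000e-01  4.03000e-01
  3.00000e-02  6.24951e+02 -2.32331e+02  1.69795e+02] sd [0.699 0.318 0.552 0.02  0.028 0.019 0.033 0.02  0.026]
q [ 0.8   0.88 -0.78  2.18  2.49  0.68 -0.6 ] pos [ 0.625  -0.2323  0.1698] F [ 2.15 -0.07 -0.01] open 0.635
dpos mm [-0.2  0.  -0.8] units [-0.0007  0.0001 -0.0032]
rot deg [0.15 0.4  0.04] units [0.0017 0.0044 0.0005]
```

Call:
send_rows --commands '[0.001,0,0,0.001,0.004,0,1,0,0,0,0,0,0,1,0,0,0,0,0,0,1]'

```text
clock: 20.85
tool_pos: [0.6244, -0.2321, 0.1693]
eef_rot: [0.04, 0.405, -0.09, 0.909]
contact_force: [0.5, 0.6, -0.3]
opening: 0.631
```

```bash
python3 - <<'E'
from avg import *
avg(20,'side')
delta([.6252,-.2323,.169],-11.3,42)
E
```

```text
clock 21.85 mean [ 6.08000e-01 -2.20000e-02  1.89000e-01  1.80000e-01  4.47000e-01
  1.50000e-02  6.24480e+02 -2.32149e+02  1.69304e+02] sd [0.594 0.36  0.477 0.023 0.028 0.035 0.011 0.014 0.023]
q [ 0.79  0.88 -0.78  2.18  2.48  0.67 -0.59] pos [ 0.6245 -0.2322  0.1693] F [-0.17  0.31 -0.16] open 0.634
dpos mm [ 0.7 -0.1 -0.3] units [ 0.0029 -0.0005 -0.0012]
rot deg [ 0.03 -0.07  0.04] units [ 0.0003 -0.0008  0.0004]
```

Call:
send_rows --commands '[0.002,0,0.002,0,0,0,1,0,0,0,0,0,0,1,0,0,0,0,0,0,1]'

```text
clock: 22.15
tool_pos: [0.6245, -0.2321, 0.1695]
eef_rot: [0.04, 0.406, -0.09, 0.909]
contact_force: [0.6, -0.9, -0.5]
opening: 0.628
```

```bash
python3 - <<'E'
from avg import *
import cv2
avg(20,'side')
delta([.6248,-.2323,.1697],-11.3,42)
from ov import *
cv2.imwrite("pics/s13raw.png",cams.snapshot("side")["image"]);cv2.imwrite("pics/c13raw.png",cams.snapshot("scene")["image"])
overlay('side','pics/s13raw.png',(290,20,100,150),4,'pics/s13o.png',[])
overlay('scene','pics/c13raw.png',(190,110,80,80),7,'pics/c13o.png',[])
E
```

```text
clock 23.15 mean [ 7.00000e-03  1.90000e-02  1.10000e-02  1.72000e-01  4.85000e-01
  1.60000e-02  6.24537e+02 -2.32153e+02  1.69523e+02] sd [0.524 0.375 0.543 0.028 0.033 0.02  0.014 0.019 0.016]
q [ 0.79  0.88 -0.78  2.18  2.47  0.66 -0.59] pos [ 0.6245 -0.2322  0.1695] F [-0.06  0.44  0.38] open 0.637
dpos mm [ 0.3 -0.1  0.2] units [ 0.001  -0.0004  0.0006]
rot deg [ 0.01 -0.12  0.05] units [ 0.0001 -0.0014  0.0005]
```

View pics/s13o.png

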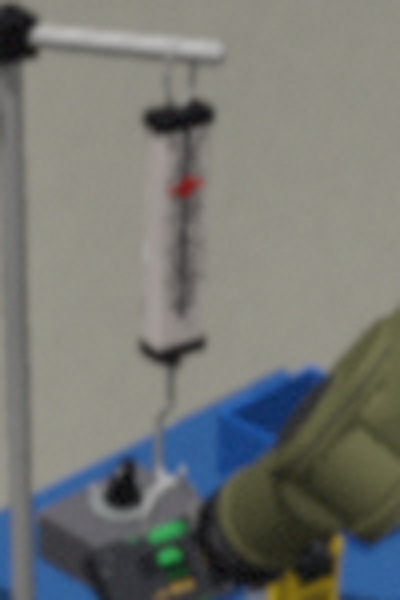

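View pics/c13o.png

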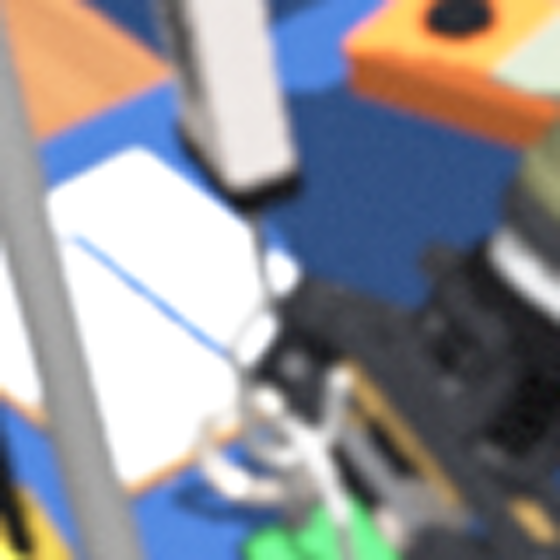

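The hand's residual force is (0.01, 0.02, 0.01) N and the moment is back at the empty-hand value. The pointer is down at about a quarter of full scale. I relax the grip first, then open gently.

Call:
send_rows --commands '[0,0,0,0,0,0,1,0,0,0,0,0,0,1,0,0,0,0,0,0,1]' --newtons 12

```text
clock: 23.55
tool_pos: [0.6246, -0.2322, 0.1696]
eef_rot: [0.04, 0.406, -0.09, 0.909]
contact_force: [0.2, 0.2, 0.2]
opening: 0.636
```

Call:
send_rows --commands '[0,0,0,0,0,0,1,0,0,0,0,0,0,1,0,0,0,0,0,0,1,0,0,0,0,0,0,1]' --newtons 3

```text
clock: 23.95
tool_pos: [0.6246, -0.2323, 0.1695]
eef_rot: [0.04, 0.406, -0.09, 0.909]
contact_force: [-0.0, -0.6, 0.4]
opening: 0.634
```

```bash
python3 - <<'E'
from avg import *
avg(12,'side')
delta([.6245,-.2321,.1695],-11.3,42)
E
```

```text
clock 24.55 mean [-1.58000e-01  2.05000e-01 -1.96000e-01  1.70000e-01  4.83000e-01
 -1.00000e-03  6.24568e+02 -2.32254e+02  1.69543e+02] sd [0.475 0.577 0.622 0.027 0.039 0.019 0.01  0.018 0.014]
q [ 0.79  0.88 -0.78  2.18  2.47  0.66 -0.59] pos [ 0.6246 -0.2323  0.1695] F [-0.38  0.18  0.76] open 0.638
dpos mm [-0.1  0.2 -0. ] units [-0.0003  0.0006 -0.0002]
rot deg [ 0.02 -0.12  0.05] units [ 0.0002 -0.0014  0.0006]
```

Call:
send_rows --commands '[0,0,0,0,0,0,0.36,0,0,0,0,0,0,0.35,0,0,0,0,0,0,0.34,0,0,0,0,0,0,0.33,0,0,0,0,0,0,0.31,0,0,0,0,0,0,0.28,0,0,0,0,0,0,0.24,0,0,0,0,0,0,0.2]'

```text
clock: 25.35
tool_pos: [0.6245, -0.2323, 0.1695]
eef_rot: [0.04, 0.406, -0.091, 0.909]
contact_force: [0.0, -0.0, -0.3]
opening: 0.798
```

```bash
python3 - <<'E'
from avg import *
import cv2
from ov import *
print(telemetry.get_state()['opening'])
for i in range(3):
  cv2.imwrite(f"pics/s14_{i}.png",cams.snapshot("side")["image"]); cams.snapshot("scene")
cv2.imwrite("pics/w14.png",cams.snapshot("wrist")["image"])
ims=[cv2.resize(cv2.imread(f"pics/s14_{i}.png")[20:200,300:370],None,fx=3,fy=3,interpolation=cv2.INTER_CUBIC) for i in range(3)]
ims.insert(0,cv2.resize(cv2.imread("pics/s13raw.png")[20:200,300:370],None,fx=3,fy=3,interpolation=cv2.INTER_CUBIC))
cv2.imwrite("pics/s14.png",np.hstack(ims)[:,:800])
E
```

```text
0.7979863159107076
```

View pics/s14.png

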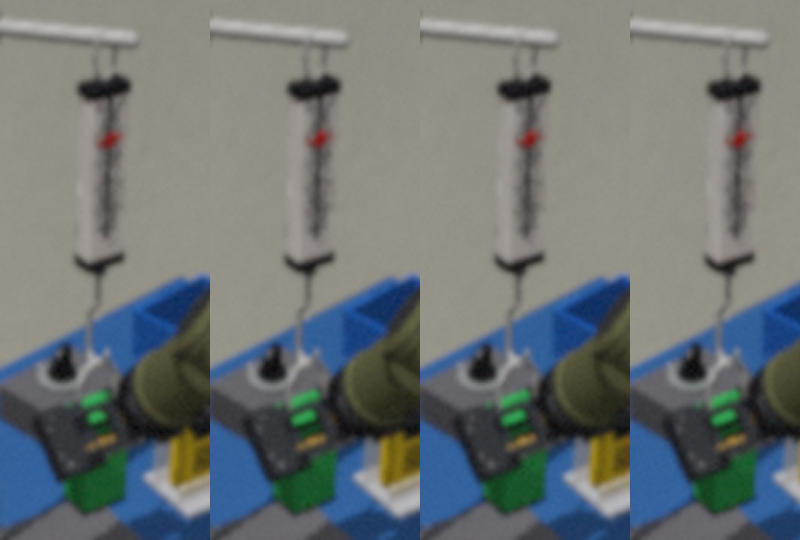

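View pics/w14.png

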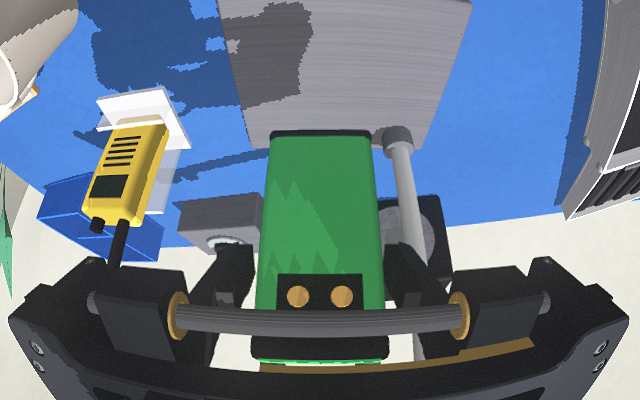

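Pointer unchanged and both fingers are clear of the pack. Open fully and back away along the tool axis.

Call:
send_rows --commands '[0,0,0,0,0,0,0.1,0,0,0,0,0,0,0,0,0,0,0,0,0,0,-0.013,0.003,0.015,0,0,0,0,-0.026,0.005,0.03,0,0,0,0,-0.026,0.005,0.03,0,0,0,0,-0.026,0.005,0.03,0,0,0,0,-0.026,0.005,0.03,0,0,0,0,-0.026,0.005,0.03,0,0,0,0,-0.026,0.005,0.03,0,0,0,0,0,0,0,0,0,0,0]'

```text
clock: 26.8
tool_pos: [0.5777, -0.2229, 0.2235]
eef_rot: [0.039, 0.406, -0.09, 0.909]
contact_force: [0.7, 0.4, 0.2]
opening: 0.998
```

```bash
python3 - <<'E'
from avg import *
import cv2
delta([.6245-.0787,-.2321+.0157,.1695+.089],-11.3,42)
for n in ("side","scene"): cv2.imwrite(f"pics/{n}15.png",cams.snapshot(n)["image"])
E
```

```text
q [ 0.85  0.73 -0.81  2.28  2.44  0.61 -0.62] pos [ 0.5777 -0.2229  0.2235] F [0.68 0.44 0.23] open 0.998
dpos mm [-31.9   6.5  35. ] units [-0.1277  0.0261  0.1401]
rot deg [ 0.09 -0.11  0.01] units [ 0.001  -0.0012  0.0001]
```

View pics/side15.png

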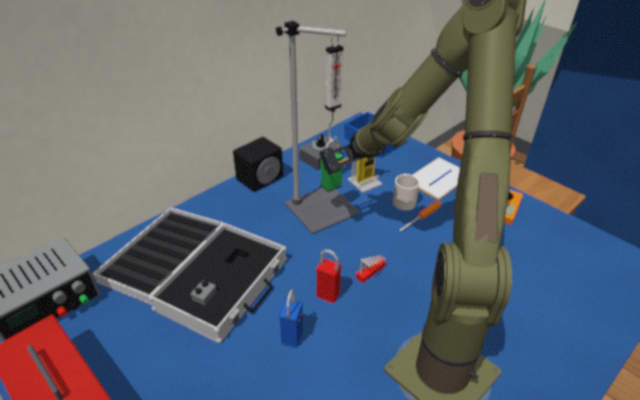

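View pics/scene15.png

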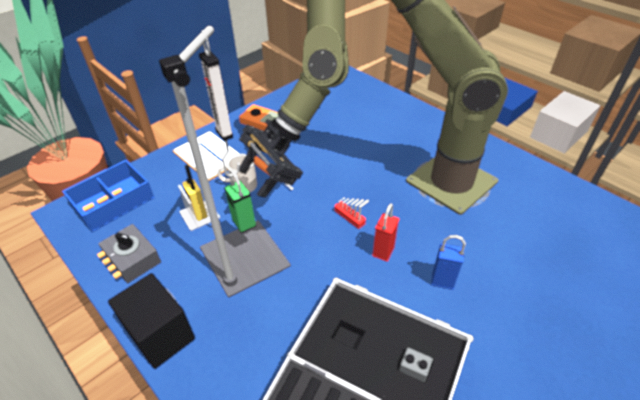

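Retracted cleanly. I'll back off further, then compare two views over time to check for stillness.

Call:
send_rows --commands '[-0.04,0.008,0.045,0,0,0,0,-0.04,0.008,0.045,0,0,0,0,-0.05,0.01,0.04,0,0,0,0,-0.05,0.01,0.03,0,0,0,0,-0.05,0.01,0.02,0,0,0,0,-0.04,0.01,0,0,0,0,0,0,0,0,0,0,0,0,0,0,0,0,0,0,0,0,0,0,0,0,0,0]'

```text
clock: 27.8
tool_pos: [0.5089, -0.209, 0.2669]
eef_rot: [0.041, 0.406, -0.091, 0.908]
contact_force: [0.5, -0.3, -0.4]
opening: 0.999
```

```bash
python3 - <<'E'
from avg import *
import cv2
f=[]
for i in range(8): f.append(cams.snapshot("side")["image"][:,290:380]); 
print('frame diffs',[float(np.abs(a.astype(int)-f[0]).mean().round(2)) for a in f], telemetry.get_state()['tool_pos'])
cv2.imwrite("pics/s16.png",np.hstack([cv2.resize(a[20:210],None,fx=3,fy=3,interpolation=cv2.INTER_CUBIC) for a in (f[0],f[-1])]))
im=cams.snapshot("scene")["image"]; cv2.imwrite("pics/c16.png",im)
E
```

```text
frame diffs [0.0, 1.38, 1.39, 1.39, 1.39, 1.37, 1.38, 1.38] [ 0.50876662 -0.20883439  0.26706763]
```

View pics/s16.png

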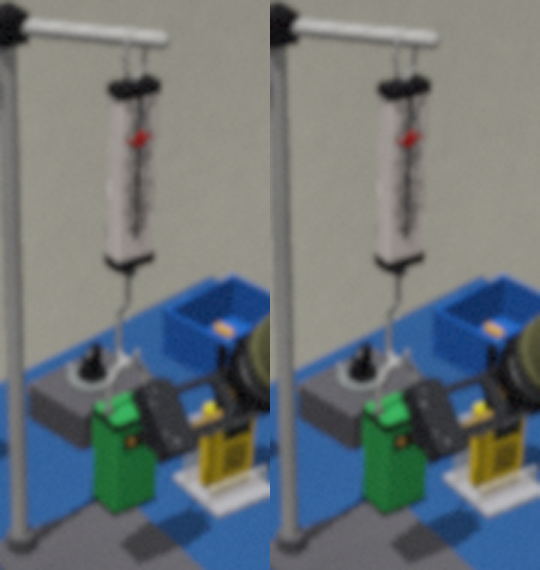

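View pics/c16.png

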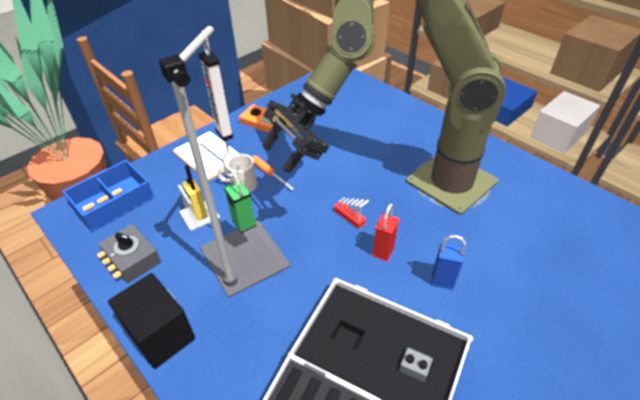

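The pack hangs upright at scene (240,205), and the side frames differ only by noise (1.38, constant). The robot touches nothing and the bystanders are where they were. Handing in.

```bash
python3 -c "
from plant import job
print(job.finish_job())"
```

```text
the job is handed in; nothing more can be done
None
```

The green pack now hangs by its bail on the balance hook, upright and still, and I handed the job in at about 28 s, within the 61 s limit.

- **Loading:** I lowered the pack onto the hook in steps of about 2 mm (about 20 mm/s). The pack weighs about 0.26 kg (2.5 N in the hand), and the hook sank about 30 mm.
- **Correction:** Near the bottom the wire pressed sideways on the hook with about 0.9 N. My first correction overshot, to about 1.5 N the other way. A second one brought it to zero before I let go.
- **Release:** Before letting go, the force left on the hand was about 0.01 N and the moment was back at its empty-hand value. A second reading at low grip gave -0.2 N in z; its scatter is about 0.18 N. I relaxed the grip to 3 N and opened slowly, and the pointer did not move visibly.
- **Last checks:** Eight side frames taken over about 0.4 s differ only by image noise. The hand is clear of the pack, and the bystanders look unmoved in the final picture.
- **Not checked:** I did not measure the pointer's speed directly, only through the slow rows and the pictures.

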